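# Clear the break bench: bars, canisters and ear defenders

## Task

Clear the bench after the break: carry the snack tray to the yellow lunchbox and tip it so that all the oat bars slide in off its open end, then set the empty tray back flat in the middle of its cork mat. Hang every pair of ear defenders on the steel rail, headband over the bar with one cup on either side; and stand the two canisters fully down in the pockets of the caddy that fit them. Any order will do; if a bar misses the box, put it in; leave the mug and the forks where they are.

Things in the scene. Friction and masses are not known exactly. Their poses are not given: they have to be found in the camera images.
- ear1_grip (a point): grey ear defenders with a stiff black headband (inverted U), may be absent; x ear to ear 120 mm, y 60 mm deep, z up 130 mm high, 0.18 kg; stands on two flat-based cups 70 mm high, 80 mm apart along x. Point: middle of the crown pad (36 x 26 x 22 mm in x, y, z) on the headband, 119 mm above the cups' base; the pad's underside, 11 mm below the point, rests on the rail. Grasp the pad across y
- ear2_grip (a point): grey ear defenders with a stiff black headband (inverted U), may be absent; x ear to ear 120 mm, y 60 mm deep, z up 130 mm high, 0.18 kg; stands on two flat-based cups 70 mm high, 80 mm apart along x. Point: middle of the crown pad (36 x 26 x 22 mm in x, y, z) on the headband, 119 mm above the cups' base; the pad's underside, 11 mm below the point, rests on the rail. Grasp the pad across y
- ear3_grip (a point): grey ear defenders with a stiff black headband (inverted U), may be absent; x ear to ear 120 mm, y 60 mm deep, z up 130 mm high, 0.18 kg; stands on two flat-based cups 70 mm high, 80 mm apart along x. Point: middle of the crown pad (36 x 26 x 22 mm in x, y, z) on the headband, 119 mm above the cups' base; the pad's underside, 11 mm below the point, rests on the rail. Grasp the pad across y
- earmat: brown card mat on the bench, 170 mm (x) x 400 mm (y), 3 mm thick, where the two or three ear defenders stand at first; origin at the centre of its underside
- rail_mid (a point): middle of a fixed steel rail: a horizontal round bar of 16 mm diameter and 290 mm length with its centre line 140 mm above the bench, on a post (20 mm diameter) at each end. Point on the centre line; y runs along the bar, x level across it, z up
- tray_grip (a point): dark wooden snack tray on the cork mat, 200 mm (x) x 120 mm (y), z up, 0.28 kg; floor 5 mm thick, 30 mm walls at both y sides and the +x end, open mouth at the -x end, 100 mm from the middle. Point: middle of its crossbar handle, which bridges the tray along y (136 mm long, 14 mm thick in x, 24 mm high), 92 mm above the tray's underside, midway along x; uprights at y = +-64 mm
- mat: cork mat fixed to the bench, 240 mm (x) x 150 mm (y), 4 mm thick: the tray's place. Origin at the centre of its underside (on the bench)
- bar1_mid (a point): a baked oat bar, rigid, 60 x 26 x 20 mm (x, y, z), 30 g, at first lying on the tray (3 to 5 of bar1 to bar5 are there); point at its centre. It slides on the tray by itself once that is tilted by some 14 to 20 degrees
- bar2_mid (a point): a baked oat bar, rigid, 60 x 26 x 20 mm (x, y, z), 30 g, at first lying on the tray (3 to 5 of bar1 to bar5 are there); point at its centre. It slides on the tray by itself once that is tilted by some 14 to 20 degrees
- bar3_mid (a point): a baked oat bar, rigid, 60 x 26 x 20 mm (x, y, z), 30 g, at first lying on the tray (3 to 5 of bar1 to bar5 are there); point at its centre. It slides on the tray by itself once that is tilted by some 14 to 20 degrees
- bar4_mid (a point): a baked oat bar, rigid, 60 x 26 x 20 mm (x, y, z), 30 g, at first lying on the tray (3 to 5 of bar1 to bar5 are there); point at its centre. It slides on the tray by itself once that is tilted by some 14 to 20 degrees
- bar5_mid (a point): a baked oat bar, rigid, 60 x 26 x 20 mm (x, y, z), 30 g, at first lying on the tray (3 to 5 of bar1 to bar5 are there); point at its centre. It slides on the tray by itself once that is tilted by some 14 to 20 degrees
- lunchbox: yellow lunchbox, open and without its lid, loose on the bench, 0.35 kg: 200 mm (x) x 150 mm (y) x 60 mm high outside, walls and floor 4 mm. Origin at the centre of its underside, z up
- jar_mid (a point): round steel canister, 56 mm diameter, 80 mm high, 0.2 kg, upright on the bench at first; point at its centre, 40 mm above its foot; z up
- tin_mid (a point): square steel canister, 46 x 46 mm (along its x and y), 80 mm high, 0.2 kg, upright on the bench at first; point at its centre, 40 mm above its foot; z up
- caddy_hole0 (a point): round pocket, 61 mm diameter, in the fixed wooden caddy block (180 x 85 mm, 30 mm high); point at the centre of its mouth, 30 mm above the bench; the pocket goes right through, so a canister in it stands on the bench
- caddy_hole1 (a point): square pocket, 51 x 51 mm (sides along the caddy's x and y), in the same caddy block, 95 mm from the round one; point at the centre of its mouth, 30 mm above the bench; it too goes right through; x runs along the caddy's length
- mug: grey mug, a bystander, 80 mm across, 90 mm high; origin at the centre of its foot
- fork1: green plastic fork, a bystander, 170 mm long, lying flat; origin at its underside, at about the middle of its length
- fork2: green plastic fork, a bystander, 170 mm long, lying flat; origin at its underside, at about the middle of its length

How it is judged:
On the way:
1. the tray, off the bench, is tipped by more than 11 degrees with its handle within 200 mm of the lunchbox's centre seen from above (angle between tray_grip's own z axis and vertical above 0.2 rad and height (world z) of tray_grip above 0.13 m and horizontal distance between tray_grip and lunchbox below 0.2 m), for 0.2 s.
At the end, for the whole second after the job is handed in: Ear defenders hang with crown pad on the bar, within 30 mm of its line, between the posts, leaning and turned under 0.5 rad. Bars lie in the upright lunchbox below its rim. Canisters stand down in the pockets of their shape (8 mm). The tray lies flat on the cork mat, middles within 40 mm (x of ear1_grip in the frame of rail_mid between -0.03 and 0.03 m and y of ear1_grip in the frame of rail_mid between -0.13 and 0.13 m and z of ear1_grip in the frame of rail_mid between 0.006 and 0.03 m and angle between each of ear1_grip, ear2_grip, ear3_grip's own z axis and vertical below 0.5 rad and angle between the x axis of each of ear1_grip, ear2_grip, ear3_grip and the x axis of rail_mid, either way round below 0.5 rad and x of ear2_grip in the frame of rail_mid between -0.03 and 0.03 m and y of ear2_grip in the frame of rail_mid between -0.13 and 0.13 m and z of ear2_grip in the frame of rail_mid between 0.006 and 0.03 m and x of ear3_grip in the frame of rail_mid between -0.03 and 0.03 m and y of ear3_grip in the frame of rail_mid between -0.13 and 0.13 m and z of ear3_grip in the frame of rail_mid between 0.006 and 0.03 m and x of bar1_mid in the frame of lunchbox between -0.098 and 0.098 m and y of bar1_mid in the frame of lunchbox between -0.073 and 0.073 m and z of bar1_mid in the frame of lunchbox between 0 and 0.06 m and x of bar2_mid in the frame of lunchbox between -0.098 and 0.098 m and y of bar2_mid in the frame of lunchbox between -0.073 and 0.073 m and z of bar2_mid in the frame of lunchbox between 0 and 0.06 m and x of bar3_mid in the frame of lunchbox between -0.098 and 0.098 m and y of bar3_mid in the frame of lunchbox between -0.073 and 0.073 m and z of bar3_mid in the frame of lunchbox between 0 and 0.06 m and x of bar4_mid in the frame of lunchbox between -0.098 and 0.098 m and y of bar4_mid in the frame of lunchbox between -0.073 and 0.073 m and z of bar4_mid in the frame of lunchbox between 0 and 0.06 m and x of bar5_mid in the frame of lunchbox between -0.098 and 0.098 m and y of bar5_mid in the frame of lunchbox between -0.073 and 0.073 m and z of bar5_mid in the frame of lunchbox between 0 and 0.06 m and horizontal distance between jar_mid and caddy_hole0 below 0.008 m and height (world z) of each of jar_mid, tin_mid below 0.045 m and angle between each of jar_mid, tin_mid, lunchbox's own z axis and vertical below 0.1 rad and horizontal distance between tin_mid and caddy_hole1 below 0.008 m and horizontal distance between tray_grip and mat below 0.04 m and angle between tray_grip's own z axis and vertical below 0.06 rad and height (world z) of tray_grip below 0.105 m); the robot touches nothing.
It fails at once if the mug is shoved more than 40 mm or tipped over (distance of mug from where it was at the start of the episode above 0.04 m or angle between mug's own z axis and vertical above 0.5 rad).
It fails at once if the first fork is shoved more than 40 mm or tipped over (distance of fork1 from where it was at the start of the episode above 0.04 m or angle between fork1's own z axis and vertical above 0.5 rad).
It fails at once if the second fork is shoved more than 40 mm or tipped over (distance of fork2 from where it was at the start of the episode above 0.04 m or angle between fork2's own z axis and vertical above 0.5 rad).
Of ear1, ear2, ear3 only 2 to 3 are there at a start; the rules pass over those that are not, and their reading is None.
Of bar1, bar2, bar3, bar4, bar5 only 3 to 5 are there at a start; the rules pass over those that are not, and their reading is None.
At some moment in a run one of ear1, ear2, ear3, lunchbox may be knocked a few centimetres aside while the robot is not near it.
It also fails if it takes over 210 s, if anything falls off the work surface, if the arm or the gripper's body presses on something with over 40 N, if the wrist force passes 120 N, or if a joint passes its speed limit or range.

## Robot

A 6-joint arm with a two-finger parallel gripper is mounted at the origin on the work surface. World frame = base frame: x ahead of the robot, y to its left, z up, the work surface at z = 0. Lengths are in m, angles in rad, forces in N, time in s.
With the tool pointing down it reaches from about 0.35 to 0.975 m from the base axis. Payload 4.9 kg.
Tool frame: the origin (TCP) lies at the very end of the fingers, on their centre line; the grasp point (between the pads) lies 19 mm behind it; z points along the fingers, y is the line along which they close (so a half turn about z gives the same grasp; the last joint's range is limited). The gripper opens to 85 mm and grips with 20 to 120 N. Pads are 22 mm wide; open, the fingers measure 114 mm over their backs; the gripper's body (76 mm by 85 mm) begins 54 mm behind the grasp point. The pads swing forward as they close: fully open they stand 13 mm farther back than shut.
Start: joints at [1.021, 0.053, 1.613, -0, 1.476, -0.119], TCP at [0.261, 0.568, 0.231] pointing down, gripper open.
Joint ranges: [-3.01, 3.01], [-1.01, 2.22], [0.06, 2.58], [-1.02, 4.17], [0.09, 2.62], [-3.14, 3.14]. Speed limits (rad/s): [2.57, 2.57, 3.14, 3.14, 3.14, 3.14].

## Interface

Orientations are given as a rotation vector (axis times angle).
In Python, from station import ctrl gives the robot as it stands. The module is installed in compiled form; this text tells all that it offers.
- The arm moves only by the tool jog_arm, never from a script. Its argument "steps" is a list of rows, each an object with "delta_rot": the turn, a rotation vector about the tool's x, y, z in degrees, a list of three; "linear": the shift along the tool's x, y, z in m, a list of three; "grip": the finger opening in m, from 0 to 0.0854. In form: [{"delta_rot": [rx, ry, rz], "linear": [x, y, z], "grip": grip}, ...]. A call has 1 to 10 rows; each row shifts and turns the commanded pose from where the row before left it, along the tool's axes as they then stand; what a row does not reach is not made up. A row lasts 1/10 s, in which the tool goes at most 50 mm and 8.59 degrees, less where a joint would pass 70% of its speed; a pose out of reach is approached as far as the arm can. A call with a gripper value outside its range is refused whole. The fingers move at their own pace and stop on an object; "newtons" is the grip in N (left out, the last holds). Time passes only in rows, so rows that do not move let the fingers close. It gives the time, the measured TCP pose, the force, the opening and the grip force at its end, in the units of the state.
- ctrl.get_obs(): the state, without advancing time (a new reading comes with each control period).
- ctrl.get_image(name): name is "scene" or "top" or "wrist"; returns (picture, depth): 480x640x3 uint8, red, green, blue; 480x640 float32, m along the optical axis (not along the pixel's ray), 0 where there is no reading.
- ctrl.camera_info(name): a dict with "camera_matrix" (3x3 intrinsics, pixels), "R" (3x3) and "t" (3): a world point X has camera coordinates R X + t; the wrist camera has in their place "T_tool_cam" (4x4, takes a point from camera to tool coordinates, whose origin is the TCP and whose axes are the flange's). Camera axes: x right, y down, z forward; pixel columns grow to the right and rows downward; lengths in m; the calibration is good to about 2 mm. A picture is of the moment at which its call begins: read the wrist's pose just before it. camera_info takes no time and is no camera call.
- ctrl.finish_job(): hands the job in; it is judged then, once.
The state is a dict: "t": time; "q": joint angles; "dq": joint speeds; "effort": joint torques, N m; "tool_pos": TCP position; "tool_rot": TCP orientation; "contact_force": force on the tool from outside, world axes, zero at the start; "wrist_torque": the same for the moment, N m; "opening": finger opening in m; "grip_force": force on a finger pad.
Only numpy, scipy, OpenCV 4.12 (cv2) and the standard library are available. Lean on these libraries where they do the work, as an engineer would, in place of code of your own. Each camera call takes 0.05 s, during which the arm holds its last target. There are 200 camera calls.

## Working session

There is one attempt and no reset: what is moved stays moved. The work goes in short steps, Python scripts to look and compute and a tool call to move; the robot and the scene stay as the last step left them, time stands still between calls to the robot, and variables do not carry over. Pictures are saved under pics/ and viewed, at most 14 in all, crops included, and the job is handed in when it is done.

Besides the shell and the picture viewer there is one more tool, called after "Request:" in YAML: its name, and indented under it one key for each argument. jog_arm: Moves the arm, as the interface text tells. Its arguments: {"type":"object","properties":{"steps":{"type":"array"},"newtons":{"type":"number"}},"required":["steps"]}

```bash
mkdir -p pics; cat > h.py <<'E'
from station import ctrl
import numpy as np, cv2
from scipy.spatial.transform import Rotation as Ro
def grab(n):
    o=ctrl.get_obs(); im,d=ctrl.get_image(n); c=ctrl.camera_info(n); K=np.array(c["camera_matrix"])
    if n=="wrist":
        T=np.array(c["T_tool_cam"]); Rt=Ro.from_rotvec(o["tool_rot"]).as_matrix()
        Rw=Rt@T[:3,:3]; p=Rt@T[:3,3]+np.array(o["tool_pos"])
    else:
        Rw=np.array(c["R"]).T; p=-Rw@np.array(c["t"])
    return im,d,K,Rw,p
def cloud(d,K,Rw,p):
    v,u=np.mgrid[0:480,0:640]
    P=np.stack([(u-K[0,2])/K[0,0]*d,(v-K[1,2])/K[1,1]*d,d],-1)
    return P@Rw.T+p
def save(n,im): cv2.imwrite("pics/"+n,im[...,::-1])
E
python3 - <<'E'
from h import *
for n in("top","scene"):
    im,d,K,Rw,p=grab(n); save(n+"0.png",im); np.savez(n+"0.npz",im=im,d=d,K=K,Rw=Rw,p=p); print(n,p.round(3),Rw.round(2).tolist(),K[0,0])
print(ctrl.get_obs())
E
```

```text
top [0.456 0.036 1.328] [[0.01, -0.99, 0.13], [-1.0, -0.01, -0.0], [0.0, -0.13, -0.99]] 559.090182492878
scene [1.293 0.445 1.253] [[-0.55, 0.68, -0.48], [0.83, 0.46, -0.31], [0.01, -0.57, -0.82]] 508.95901677187305
{'t': 0.1, 'q': array([ 1.02101810e+00,  5.33279196e-02,  1.61414050e+00,  1.66857049e-05,
        1.47600341e+00, -1.18991951e-01]), 'dq': array([ 0.00046295, -0.00122159, -0.00212173,  0.00013247,  0.00128451,
       -0.00133059]), 'effort': array([-3.23204249e-04, -3.94906998e+01, -3.71360207e+01, -1.72744312e-04,
        3.95950279e-03,  1.08512069e-05]), 'tool_pos': array([0.26068849, 0.56742438, 0.23017264]), 'tool_rot': array([-6.71324326e-01, -3.06837859e+00,  2.77918036e-03]), 'contact_force': array([ 0.39931807, -1.14993449, -0.07039025]), 'wrist_torque': array([ 0.03207535,  0.00401267, -0.0318577 ]), 'grip_force': 0.0, 'opening': 0.08539317808016768}
```

View pics/top0.png

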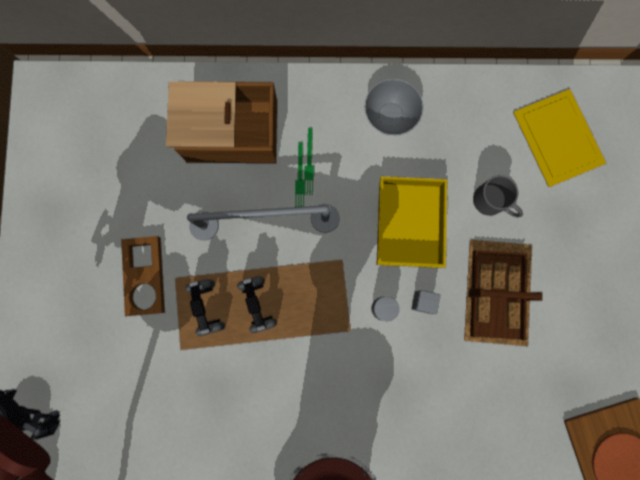

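View pics/scene0.png

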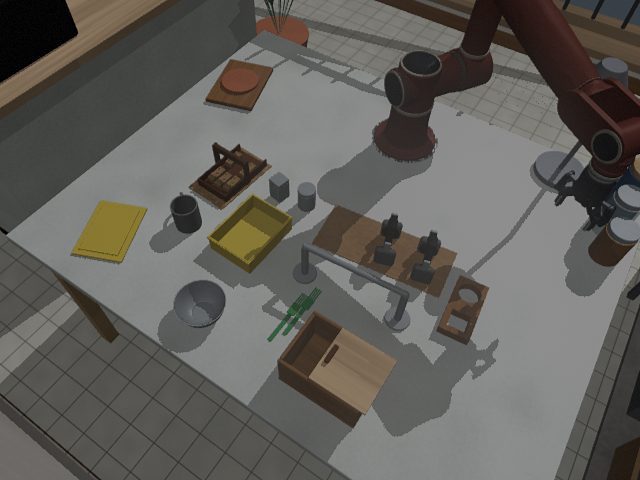

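Top view: two ear defenders (200,306) and (256,304), rail (195,220)–(328,212), caddy (143,275), tray (500,295) with five bars, lunchbox (412,222), jar (385,308), tin (427,302), forks (303,165), mug (495,195). The scene view agrees.

```bash
cat > m.py <<'E'
from h import *
Z={n:np.load(n+"0.npz") for n in("top","scene")}
C={n:cloud(z["d"],z["K"],z["Rw"],z["p"]) for n,z in Z.items()}
hsv={n:cv2.cvtColor(z["im"],cv2.COLOR_RGB2HSV) for n,z in Z.items()}
def rep(name,P):
    xy=P[:,:2].astype(np.float32); r=cv2.minAreaRect(xy)
    print(name,len(P),"rect c",np.round(r[0],4),"size",np.round(r[1],4),"ang",round(r[2],1),"mean",P.mean(0).round(4),"z",np.percentile(P[:,2],[1,50,99]).round(3))
def box(n,x0,x1,y0,y1,z0,z1,m=None):
    c=C[n]; k=(c[...,0]>x0)&(c[...,0]<x1)&(c[...,1]>y0)&(c[...,1]<y1)&(c[...,2]>z0)&(c[...,2]<z1)&(Z[n]["d"]>0)
    if m is not None:k&=m
    return c[k]
E
python3 - <<'E'
from m import *
c=C["top"]
for nm,(u,v) in dict(ear1=(200,306),ear2=(256,304),railL=(200,218),railR=(325,213),hole1=(143,256),hole0=(144,296),box=(412,222),jar=(385,308),tin=(427,300),tray=(500,260),bar=(500,296),mug=(495,195),f1=(299,175),f2=(309,165)).items(): print(nm,c[v,u].round(3))
a=Z["top"]["im"][225:355,450:550]; b=Z["top"]["im"][260:350,170:285]
a=cv2.resize(a,(400,520),interpolation=3); b=cv2.resize(b,(400,313),interpolation=3); s=cv2.resize(Z["scene"]["im"][130:215,180:290],(400,309),interpolation=3)
b=np.vstack([b,np.zeros((207,400,3),np.uint8)])
save("crop1.png",np.hstack([a,b])); 
s2=cv2.resize(Z["scene"]["im"][200:330,290:490],(400,260),interpolation=3)
save("crop2.png",np.vstack([s,s2]))
E
```

```text
ear1 [0.445 0.286 0.135]
ear2 [0.45  0.168 0.135]
railL [0.632 0.291 0.144]
railR [0.647 0.023 0.13 ]
hole1 [0.561 0.454 0.001]
hole0 [0.467 0.447 0.   ]
box [ 0.647 -0.187  0.004]
jar [ 0.443 -0.112  0.08 ]
tin [ 0.461 -0.205  0.079]
tray [ 0.557 -0.393  0.009]
bar [ 0.471 -0.358  0.107]
mug [ 0.713 -0.386  0.009]
f1 [0.76  0.085 0.002]
f2 [0.784 0.061 0.004]
```

View pics/crop1.png

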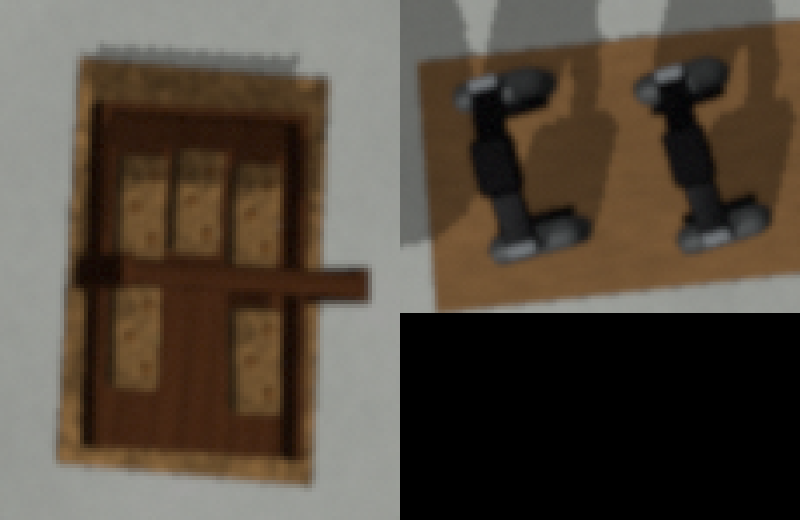

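View pics/crop2.png

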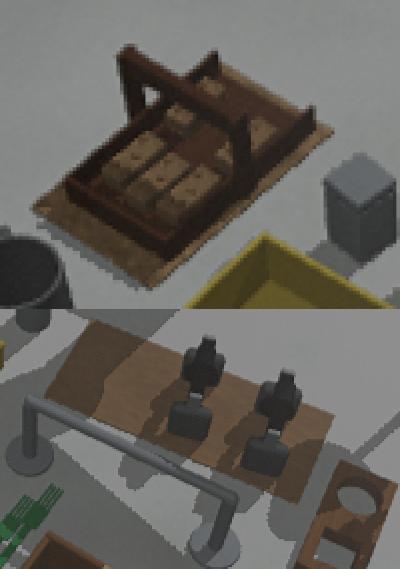

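Crops: the tray's wall is at the world +x end (top), so the mouth faces the robot. The handle runs along y at crop row ~280. The ears' headbands run roughly along x, tilted about 12°.

```bash
python3 - <<'E'
from m import *
def line(P):
    v=cv2.fitLine(P[:,:2].astype(np.float32),cv2.DIST_HUBER,0,.01,.01).ravel(); return v.round(4)
for n in("top","scene"):
    print("==",n)
    rep("jar",box(n,.38,.5,-.16,-.06,.074,.09)); rep("tin",box(n,.4,.52,-.25,-.155,.074,.09))
    for nm,y0,y1 in(("earL",.22,.35),("earR",.1,.22)):
        rep(nm+" pad",box(n,.35,.53,y0,y1,.122,.16)); P=box(n,.35,.53,y0,y1,.10,.16); rep(nm+" band",P); print(line(P))
    P=box(n,.58,.7,.04,.28,.137,.16); rep("rail",P); print(line(P))
    P=box(n,.58,.7,-.05,.35,.137,.16); rep("railfull",P)
    P=box(n,.35,.6,-.46,-.25,.096,.12); rep("handle",P); print(line(P))
    P=box(n,.5,.8,-.32,-.05,.05,.07,(hsv[n][...,1]>150)&(hsv[n][...,0]>20)&(hsv[n][...,0]<35)); rep("boxrim",P)
    P=box(n,.38,.65,.36,.53,.023,.038); rep("caddy",P)
    rep("mug",box(n,.6,.8,-.47,-.33,.06,.1)); 
# caddy holes: contours on plane z=.03 from top
z=Z["top"];im=z["im"];g=(C["top"][...,2]>.02)&(C["top"][...,2]<.04)
m=(g.astype(np.uint8)*255)[225:330,110:175]
cs,h=cv2.findContours(m,cv2.RETR_CCOMP,cv2.CHAIN_APPROX_NONE)
def ray(uv,zz):
    r=np.c_[(uv[:,0]-z["K"][0,2])/z["K"][0,0],(uv[:,1]-z["K"][1,2])/z["K"][1,1],np.ones(len(uv))]@z["Rw"].T
    return z["p"]+r*((zz-z["p"][2])/r[:,2])[:,None]
for c_,hh in zip(cs,h[0]):
    if len(c_)>15: rep("hole" if hh[3]>=0 else "outer",ray(c_[:,0]+[110.,225.],.03))
E
```

```text
== top
jar 494 rect c [ 0.4431 -0.1149] size [0.0538 0.0537] ang 22.6 mean [ 0.4432 -0.1147  0.0797] z [0.074 0.08  0.085]
tin 426 rect c [ 0.4586 -0.2078] size [0.0459 0.0459] ang 76.8 mean [ 0.4585 -0.2077  0.0793] z [0.075 0.079 0.084]
earL pad 229 rect c [0.4427 0.2935] size [0.047 0.026] ang 14.8 mean [0.4434 0.2928 0.1314] z [0.122 0.132 0.137]
earL band 563 rect c [0.4438 0.2938] size [0.1139 0.026 ] ang 14.8 mean [0.4432 0.2928 0.1198] z [0.103 0.118 0.137]
[0.9647 0.2632 0.4432 0.2928]
earR pad 216 rect c [0.4512 0.1757] size [0.0451 0.0257] ang 17.0 mean [0.451  0.1756 0.1314] z [0.123 0.132 0.138]
earR band 551 rect c [0.4511 0.1756] size [0.1136 0.0257] ang 17.0 mean [0.4503 0.1751 0.1196] z [0.103 0.117 0.137]
[0.9532 0.3024 0.4503 0.1751]
rail 836 rect c [0.6463 0.1601] size [0.0166 0.2413] ang 4.2 mean [0.6455 0.1603 0.1457] z [0.138 0.146 0.152]
[ 0.0721 -0.9974  0.6441  0.1737]
railfull 1070 rect c [0.6457 0.1662] size [0.019  0.3085] ang 4.1 mean [0.6451 0.1653 0.1456] z [0.138 0.146 0.152]
handle 450 rect c [ 0.4767 -0.3819] size [0.1386 0.0197] ang 86.6 mean [ 0.4
[... 1576 characters left out ...]
286  0.9996  0.4808 -0.3759]
boxrim 351 rect c [ 0.6438 -0.1782] size [0.1544 0.2055] ang 88.0 mean [ 0.6824 -0.1905  0.0593] z [0.051 0.06  0.067]
caddy 1295 rect c [0.5132 0.4464] size [0.1868 0.0851] ang 5.6 mean [0.5198 0.4476 0.0306] z [0.024 0.031 0.037]
mug 435 rect c [ 0.7054 -0.3805] size [0.0962 0.081 ] ang 86.5 mean [ 0.706  -0.3735  0.0783] z [0.06  0.079 0.094]
outer 226 rect c [0.5148 0.4459] size [0.1798 0.0884] ang 5.7 mean [0.5141 0.4461 0.03  ] z [0.03 0.03 0.03]
hole 76 rect c [0.467  0.4409] size [0.0613 0.0605] ang 46.5 mean [0.4668 0.441  0.03  ] z [0.03 0.03 0.03]
hole 83 rect c [0.5615 0.4506] size [0.0545 0.0533] ang 5.6 mean [0.5616 0.4502 0.03  ] z [0.03 0.03 0.03]
```

```bash
cat > p.py <<'E'
from h import *
def plan(wps,cur=None):
    """wps: list of (x,y,z,psi deg of tool y); prints rotz (deg) then linear in turned tool axes"""
    if cur is None:
        o=ctrl.get_obs(); R=Ro.from_rotvec(o["tool_rot"]).as_matrix(); print("t",round(o["t"],1),"tilt",np.degrees(np.arccos(-R[2,2])).round(2))
        cur=(*o["tool_pos"],np.degrees(np.arctan2(R[1,1],R[0,1])))
    print("cur",np.round(cur,4))
    for w in wps:
        d=-((w[3]-cur[3]+180)%360-180); a=np.radians(w[3])
        y=np.array([np.cos(a),np.sin(a)]); x=np.array([-np.sin(a),np.cos(a)]) if 0 else np.array([np.cos(a+np.pi/2),np.sin(a+np.pi/2)])
        v=np.subtract(w[:3],cur[:3]); print("->",w,"rotz",round(d,1),"lin",np.round([v[:2]@x,v[:2]@y,-v[2]],4),"n>=",int(np.ceil(np.linalg.norm(v)/.05)))
        cur=w
E
python3 - <<'E'
from p import *
plan([(.4435,.293,.23,104.8),(.4435,.293,.115,104.8),(.4435,.293,.31,104.8),(.642,.224,.31,94.1),(.642,.224,.153,94.1)])
E
```

```text
t 0.1 tilt 0.11
cur [ 0.2607  0.5674  0.2302 65.3177]
-> (0.4435, 0.293, 0.23, 104.8) rotz -39.5 lin [-1.066e-01 -3.120e-01  2.000e-04] n>= 7
-> (0.4435, 0.293, 0.115, 104.8) rotz -0.0 lin [0.    0.    0.115] n>= 3
-> (0.4435, 0.293, 0.31, 104.8) rotz -0.0 lin [ 0.     0.    -0.195] n>= 4
-> (0.642, 0.224, 0.31, 94.1) rotz 10.7 lin [-0.1931 -0.083  -0.    ] n>= 5
-> (0.642, 0.224, 0.153, 94.1) rotz -0.0 lin [0.    0.    0.157] n>= 4
```

Request:
jog_arm:
  steps:
    - {"delta_rot":[0,0,-7.9],"linear":[0,0,0],"grip":0.0854}
    - {"delta_rot":[0,0,-7.9],"linear":[0,0,0],"grip":0.0854}
    - {"delta_rot":[0,0,-7.9],"linear":[0,0,0],"grip":0.0854}
    - {"delta_rot":[0,0,-7.9],"linear":[0,0,0],"grip":0.0854}
    - {"delta_rot":[0,0,-7.9],"linear":[0,0,0],"grip":0.0854}

```text
t: 0.6
tool_pos: [0.2608, 0.5676, 0.2305]
tool_rot: [0.414, -3.113, 0.002]
contact_force: [-0.6, -0.1, -1.1]
opening: 0.0852
grip_force: 0.0
```

Request:
jog_arm:
  steps:
    - {"delta_rot":[0,0,0],"linear":[-0.0107,-0.0312,0],"grip":0.0854}
    - {"delta_rot":[0,0,0],"linear":[-0.0107,-0.0312,0],"grip":0.0854}
    - {"delta_rot":[0,0,0],"linear":[-0.0107,-0.0312,0],"grip":0.0854}
    - {"delta_rot":[0,0,0],"linear":[-0.0107,-0.0312,0],"grip":0.0854}
    - {"delta_rot":[0,0,0],"linear":[-0.0107,-0.0312,0],"grip":0.0854}
    - {"delta_rot":[0,0,0],"linear":[-0.0107,-0.0312,0],"grip":0.0854}
    - {"delta_rot":[0,0,0],"linear":[-0.0107,-0.0312,0],"grip":0.0854}
    - {"delta_rot":[0,0,0],"linear":[-0.0107,-0.0312,0],"grip":0.0854}
    - {"delta_rot":[0,0,0],"linear":[-0.0106,-0.0312,0],"grip":0.0854}
    - {"delta_rot":[0,0,0],"linear":[-0.0105,-0.0312,0],"grip":0.0854}

```text
t: 1.6
tool_pos: [0.4442, 0.2922, 0.2308]
tool_rot: [0.405, -3.115, 0.0]
contact_force: [0.4, 0.8, 0.2]
opening: 0.0854
grip_force: 0.0
```

```bash
python3 - <<'E'
from p import *
im,d,K,Rw,p=grab("top"); c=cloud(d,K,Rw,p); save("wr1.png",grab("wrist")[0])
plan([(.4435,.293,.115,104.8)])
im,d,K,Rw,p=grab("wrist"); c=cloud(d,K,Rw,p); k=(d>0)&(c[...,2]>.122)&(c[...,2]<.15)&(abs(c[...,0]-.4435)<.06)&(abs(c[...,1]-.293)<.06)
P=c[k]; print(len(P),cv2.minAreaRect(P[:,:2].astype(np.float32)),P.mean(0))
E
```

```text
t 1.7 tilt 0.08
cur [  0.4453   0.2909   0.2308 104.5658]
-> (0.4435, 0.293, 0.115, 104.8) rotz -0.2 lin [0.0012 0.0025 0.1158] n>= 3
2067 ((0.4416845738887787, 0.29249557852745056), (0.04181847721338272, 0.02568335458636284), 14.644378662109375) [0.4398594  0.29201703 0.13303461]
```

View pics/wr1.png

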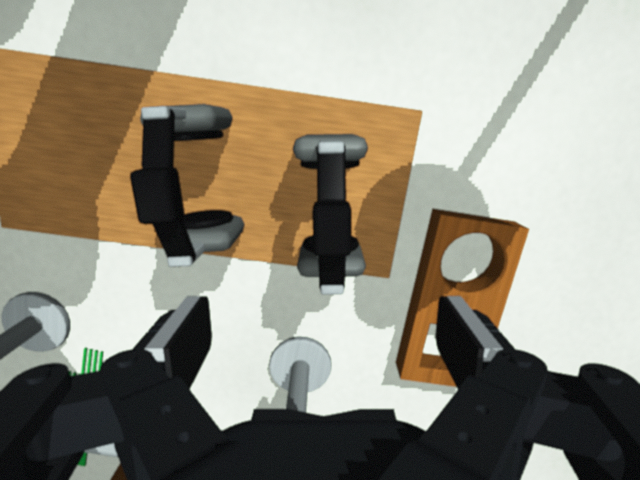

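The wrist view shows the pad at (332,228) between the fingers, and its measured position agrees. I'll descend, grip and lift.

Request:
jog_arm:
  steps:
    - {"delta_rot":[0,0,0],"linear":[0.002,0.002,0.029],"grip":0.0854}
    - {"delta_rot":[0,0,0],"linear":[0,0,0.029],"grip":0.0854}
    - {"delta_rot":[0,0,0],"linear":[0,0,0.029],"grip":0.0854}
    - {"delta_rot":[0,0,0],"linear":[0,0,0.029],"grip":0.0854}
    - {"delta_rot":[0,0,0],"linear":[0,0,0],"grip":0.015}
    - {"delta_rot":[0,0,0],"linear":[0,0,0],"grip":0.015}
    - {"delta_rot":[0,0,0],"linear":[0,0,0],"grip":0.015}
    - {"delta_rot":[0,0,0],"linear":[0,0,0],"grip":0.015}
    - {"delta_rot":[0,0,0],"linear":[0,0,0],"grip":0.015}
    - {"delta_rot":[0,0,0],"linear":[0,0,0],"grip":0.015}
  newtons: 50

```text
t: 2.75
tool_pos: [0.4429, 0.2955, 0.1177]
tool_rot: [-0.405, 3.112, 0.001]
contact_force: [-0.2, -1.2, 5.7]
opening: 0.0248
grip_force: 51.0
```

Request:
jog_arm:
  steps:
    - {"delta_rot":[0,0,0],"linear":[0,0,0],"grip":0.015}
    - {"delta_rot":[0,0,0],"linear":[0,0,0],"grip":0.015}

```text
t: 2.95
tool_pos: [0.443, 0.2954, 0.1177]
tool_rot: [-0.404, 3.112, 0.002]
contact_force: [-0.6, -2.1, 6.3]
opening: 0.025
grip_force: 51.0
```

Request:
jog_arm:
  steps:
    - {"delta_rot":[0,0,0],"linear":[0,0,-0.02],"grip":0.015}
    - {"delta_rot":[0,0,0],"linear":[0,0,-0.04],"grip":0.015}
    - {"delta_rot":[0,0,0],"linear":[0,0,-0.04],"grip":0.015}
    - {"delta_rot":[0,0,0],"linear":[0,0,-0.04],"grip":0.015}
    - {"delta_rot":[0,0,0],"linear":[0,0,-0.04],"grip":0.015}
    - {"delta_rot":[0,0,0],"linear":[0,0,-0.02],"grip":0.015}
    - {"delta_rot":[0,0,3],"linear":[0,0,0],"grip":0.015}
    - {"delta_rot":[0,0,4],"linear":[0,0,0],"grip":0.015}
    - {"delta_rot":[0,0,3.5],"linear":[0,0,0],"grip":0.015}

```text
t: 3.85
tool_pos: [0.4411, 0.2949, 0.3148]
tool_rot: [0.114, -3.139, -0.0]
contact_force: [-0.4, -1.0, -2.3]
opening: 0.0246
grip_force: 50.0
```

Request:
jog_arm:
  steps:
    - {"delta_rot":[0,0,0],"linear":[-0.0193,-0.0085,0],"grip":0.015}
    - {"delta_rot":[0,0,0],"linear":[-0.0193,-0.0085,0],"grip":0.015}
    - {"delta_rot":[0,0,0],"linear":[-0.0193,-0.0085,0],"grip":0.015}
    - {"delta_rot":[0,0,0],"linear":[-0.0193,-0.0085,0],"grip":0.015}
    - {"delta_rot":[0,0,0],"linear":[-0.0193,-0.0085,0],"grip":0.015}
    - {"delta_rot":[0,0,0],"linear":[-0.0193,-0.0085,0],"grip":0.015}
    - {"delta_rot":[0,0,0],"linear":[-0.0193,-0.0085,0],"grip":0.015}
    - {"delta_rot":[0,0,0],"linear":[-0.0193,-0.0085,0],"grip":0.015}
    - {"delta_rot":[0,0,0],"linear":[-0.0193,-0.0085,0],"grip":0.015}
    - {"delta_rot":[0,0,0],"linear":[-0.0193,-0.0085,0],"grip":0.015}

```text
t: 4.85
tool_pos: [0.6407, 0.2244, 0.3142]
tool_rot: [0.118, -3.138, -0.0]
contact_force: [0.8, -0.3, -1.7]
opening: 0.0247
grip_force: 49.9
```

```bash
python3 - <<'E'
from p import *
n="top"; im,d,K,Rw,p=grab(n); c=cloud(d,K,Rw,p); 
im,d,K,Rw,p=grab("scene"); save("sc1.png",im)
plan([(.6415,.224,.156,94.1)]); print(ctrl.get_obs()["opening"],ctrl.get_obs()["contact_force"])
E
```

```text
t 5.0 tilt 0.11
cur [ 0.6416  0.2235  0.3135 94.2003]
-> (0.6415, 0.224, 0.156, 94.1) rotz 0.1 lin [1.000e-04 5.000e-04 1.575e-01] n>= 4
0.024936236041803558 [-0.87237307 -0.50338341 -1.96567016]
```

View pics/sc1.png

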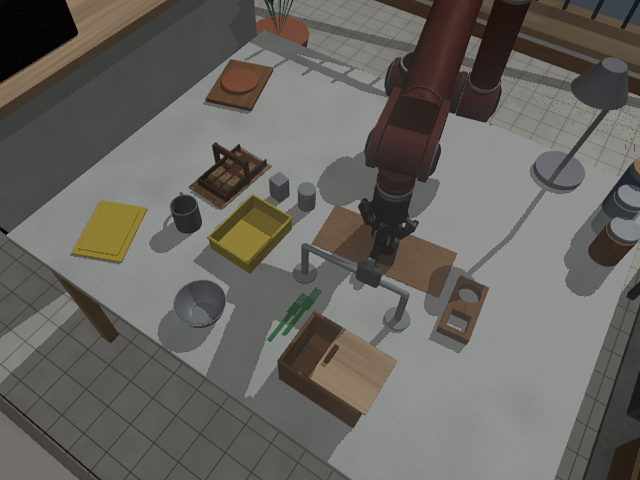

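The scene view shows the pair held over the rail at (370,272). Lowering it now.

Request:
jog_arm:
  steps:
    - {"delta_rot":[0,0,0],"linear":[0,0,0.03],"grip":0.015}
    - {"delta_rot":[0,0,0],"linear":[0,0,0.03],"grip":0.015}
    - {"delta_rot":[0,0,0],"linear":[0,0,0.03],"grip":0.015}
    - {"delta_rot":[0,0,0],"linear":[0,0,0.03],"grip":0.015}
    - {"delta_rot":[0,0,0],"linear":[0,0,0.02],"grip":0.015}
    - {"delta_rot":[0,0,0],"linear":[0,0,0.01],"grip":0.015}
    - {"delta_rot":[0,0,0],"linear":[0,0,0.005],"grip":0.015}
    - {"delta_rot":[0,0,0],"linear":[0,0,0.002],"grip":0.015}
    - {"delta_rot":[0,0,0],"linear":[0,0,0],"grip":0.015}
    - {"delta_rot":[0,0,0],"linear":[0,0,0],"grip":0.015}

```text
t: 5.95
tool_pos: [0.6411, 0.225, 0.16]
tool_rot: [-0.118, 3.137, 0.001]
contact_force: [0.5, 0.3, -2.3]
opening: 0.0248
grip_force: 49.9
```

Request:
jog_arm:
  steps:
    - {"delta_rot":[0,0,0],"linear":[0,0,0.002],"grip":0.015}
    - {"delta_rot":[0,0,0],"linear":[0,0,0.002],"grip":0.015}
    - {"delta_rot":[0,0,0],"linear":[0,0,0.001],"grip":0.015}
    - {"delta_rot":[0,0,0],"linear":[0,0,0],"grip":0.015}

```text
t: 6.35
tool_pos: [0.6407, 0.2248, 0.1543]
tool_rot: [-0.118, 3.138, 0.0]
contact_force: [-2.2, -0.9, 2.0]
opening: 0.0245
grip_force: 50.4
```

Request:
jog_arm:
  steps:
    - {"delta_rot":[0,0,0],"linear":[0,0,0],"grip":0.03}
    - {"delta_rot":[0,0,0],"linear":[0,0,0],"grip":0.05}
    - {"delta_rot":[0,0,0],"linear":[0,0,0],"grip":0.06}
    - {"delta_rot":[0,0,0],"linear":[0,0,0],"grip":0.06}
    - {"delta_rot":[0,0,0],"linear":[0,0,-0.02],"grip":0.06}
    - {"delta_rot":[0,0,0],"linear":[0,0,-0.03],"grip":0.06}
    - {"delta_rot":[0,0,0],"linear":[0,0,-0.04],"grip":0.0854}
    - {"delta_rot":[0,0,0],"linear":[0,0,-0.03],"grip":0.0854}
    - {"delta_rot":[0,0,0],"linear":[0,0,0],"grip":0.0854}

```text
t: 7.25
tool_pos: [0.6429, 0.2254, 0.2807]
tool_rot: [-0.118, 3.128, 0.003]
contact_force: [0.2, -0.1, 0.9]
opening: 0.0853
grip_force: 0.0
```

```bash
cat > e.py <<'E'
from p import *
def blob(n,x0,x1,y0,y1,z0,z1,nm=""):
    im,d,K,Rw,p=grab(n); c=cloud(d,K,Rw,p); k=(d>0)
    for i,(a,b) in enumerate(((x0,x1),(y0,y1),(z0,z1))): k&=(c[...,i]>a)&(c[...,i]<b)
    P=c[k]; 
    if len(P)<5: print(nm,"none"); return
    r=cv2.minAreaRect(P[:,:2].astype(np.float32)); print(nm,n,len(P),np.round(r[0],4),np.round(r[1],4),round(r[2],1),"zmed",np.median(P[:,2]).round(4))
    return r
E
python3 - <<'E'
from e import *
blob("wrist",.6,.68,.19,.26,.153,.19,"hung pad")
for n in("top","scene"): blob(n,.35,.53,.08,.25,.122,.16,"earR pad"); 
blob("top",.35,.53,.08,.25,.10,.16,"earR band")
plan([(.451,.1755,.29,107),(.451,.1755,.115,107),(.451,.1755,.314,107),(.650,.104,.314,94.1)])
E
```

```text
hung pad wrist 2655 [0.6395 0.2237] [0.0679 0.0255] 3.9 zmed 0.1699
earR pad top 207 [0.4533 0.1763] [0.0521 0.0255] 17.9 zmed 0.1322
earR pad none
earR band top 539 [0.4513 0.1749] [0.1141 0.0245] 16.3 zmed 0.1168
t 7.5 tilt 0.16
cur [ 0.6397  0.2246  0.2714 94.3168]
-> (0.451, 0.1755, 0.29, 107) rotz -12.7 lin [ 0.1948  0.0082 -0.0186] n>= 4
-> (0.451, 0.1755, 0.115, 107) rotz 0 lin [0.    0.    0.175] n>= 4
-> (0.451, 0.1755, 0.314, 107) rotz 0 lin [ 0.     0.    -0.199] n>= 4
-> (0.65, 0.104, 0.314, 94.1) rotz 12.9 lin [-0.1934 -0.0855 -0.    ] n>= 5
```

First pair hangs correctly (pad top at 0.170). Now the second pair.

Request:
jog_arm:
  steps:
    - {"delta_rot":[0,0,-4.2],"linear":[0,0,-0.01],"grip":0.0854}
    - {"delta_rot":[0,0,-4.2],"linear":[0,0,-0.009],"grip":0.0854}
    - {"delta_rot":[0,0,-4.3],"linear":[0,0,0],"grip":0.0854}
    - {"delta_rot":[0,0,0],"linear":[0.039,0.0016,0],"grip":0.0854}
    - {"delta_rot":[0,0,0],"linear":[0.039,0.0016,0],"grip":0.0854}
    - {"delta_rot":[0,0,0],"linear":[0.039,0.0016,0],"grip":0.0854}
    - {"delta_rot":[0,0,0],"linear":[0.039,0.0016,0],"grip":0.0854}
    - {"delta_rot":[0,0,0],"linear":[0.039,0.0018,0],"grip":0.0854}
    - {"delta_rot":[0,0,0],"linear":[0,0,0.02],"grip":0.0854}
    - {"delta_rot":[0,0,0],"linear":[0,0,0.03],"grip":0.0854}

```text
t: 8.45
tool_pos: [0.4512, 0.1755, 0.2426]
tool_rot: [-0.464, 3.104, 0.0]
contact_force: [1.0, -0.3, -0.1]
opening: 0.0851
grip_force: 0.0
```

```bash
python3 - <<'E'
from e import *
blob("wrist",.39,.51,.12,.23,.126,.15,"earR pad")
plan([(.451,.1755,.115,107)])
E
```

```text
earR pad wrist 1870 [0.4489 0.1743] [0.0361 0.026 ] 17.6 zmed 0.1335
t 8.5 tilt 0.52
cur [  0.4481   0.1747   0.2349 107.0144]
-> (0.451, 0.1755, 0.115, 107) rotz 0.0 lin [-3.000e-03 -1.000e-04  1.199e-01] n>= 3
```

Request:
jog_arm:
  steps:
    - {"delta_rot":[0,0,0],"linear":[0,0,0.03],"grip":0.0854}
    - {"delta_rot":[0,0,0],"linear":[0,0,0.03],"grip":0.0854}
    - {"delta_rot":[0,0,0],"linear":[0,0,0.03],"grip":0.0854}
    - {"delta_rot":[0,0,0],"linear":[0,0,0.025],"grip":0.0854}
    - {"delta_rot":[0,0,0],"linear":[0,0,0.002],"grip":0.015}
    - {"delta_rot":[0,0,0],"linear":[0,0,0],"grip":0.015}
    - {"delta_rot":[0,0,0],"linear":[0,0,0],"grip":0.015}
    - {"delta_rot":[0,0,0],"linear":[0,0,0],"grip":0.015}
    - {"delta_rot":[0,0,0],"linear":[0,0,0],"grip":0.015}
    - {"delta_rot":[0,0,0],"linear":[0,0,0],"grip":0.015}

```text
t: 9.5
tool_pos: [0.453, 0.176, 0.1275]
tool_rot: [-0.464, 3.103, 0.001]
contact_force: [0.4, 1.1, 5.7]
opening: 0.0241
grip_force: 49.7
```

Request:
jog_arm:
  steps:
    - {"delta_rot":[0,0,0],"linear":[0,0,0],"grip":0.015}
    - {"delta_rot":[0,0,0],"linear":[0,0,-0.02],"grip":0.015}
    - {"delta_rot":[0,0,0],"linear":[0,0,-0.04],"grip":0.015}
    - {"delta_rot":[0,0,0],"linear":[0,0,-0.04],"grip":0.015}
    - {"delta_rot":[0,0,0],"linear":[0,0,-0.04],"grip":0.015}
    - {"delta_rot":[0,0,0],"linear":[0,0,-0.04],"grip":0.015}
    - {"delta_rot":[0,0,0],"linear":[0,0,-0.02],"grip":0.015}
    - {"delta_rot":[0,0,4],"linear":[0,0,0],"grip":0.015}
    - {"delta_rot":[0,0,5],"linear":[0,0,0],"grip":0.015}
    - {"delta_rot":[0,0,4],"linear":[0,0,0],"grip":0.015}

```text
t: 10.5
tool_pos: [0.4511, 0.1753, 0.3247]
tool_rot: [0.105, -3.139, 0.001]
contact_force: [0.6, 0.9, -1.1]
opening: 0.0239
grip_force: 49.5
```

```bash
python3 - <<'E'
from e import *
ctrl.get_image("wrist");ctrl.get_image("wrist")
plan([(.650,.104,.31,94.1),(.650,.104,.158,94.1)]); print(ctrl.get_obs()["opening"])
E
```

```text
t 10.6 tilt 0.09
cur [ 0.451   0.1753  0.3245 94.023 ]
-> (0.65, 0.104, 0.31, 94.1) rotz -0.1 lin [-0.1934 -0.0854  0.0145] n>= 5
-> (0.65, 0.104, 0.158, 94.1) rotz -0.0 lin [0.    0.    0.152] n>= 4
0.024073683364393302
```

Request:
jog_arm:
  steps:
    - {"delta_rot":[0,0,0],"linear":[-0.0193,-0.0085,0],"grip":0.015}
    - {"delta_rot":[0,0,0],"linear":[-0.0193,-0.0085,0],"grip":0.015}
    - {"delta_rot":[0,0,0],"linear":[-0.0193,-0.0085,0],"grip":0.015}
    - {"delta_rot":[0,0,0],"linear":[-0.0193,-0.0085,0],"grip":0.015}
    - {"delta_rot":[0,0,0],"linear":[-0.0193,-0.0085,0],"grip":0.015}
    - {"delta_rot":[0,0,0],"linear":[-0.0193,-0.0085,0],"grip":0.015}
    - {"delta_rot":[0,0,0],"linear":[-0.0193,-0.0085,0],"grip":0.015}
    - {"delta_rot":[0,0,0],"linear":[-0.0193,-0.0085,0],"grip":0.015}
    - {"delta_rot":[0,0,0],"linear":[-0.0193,-0.0085,0],"grip":0.015}
    - {"delta_rot":[0,0,0],"linear":[-0.0193,-0.0085,0],"grip":0.015}

```text
t: 11.6
tool_pos: [0.6504, 0.1038, 0.3243]
tool_rot: [0.113, -3.138, 0.0]
contact_force: [0.2, 0.2, -1.1]
opening: 0.0242
grip_force: 49.5
```

Request:
jog_arm:
  steps:
    - {"delta_rot":[0,0,0],"linear":[0,0,0.03],"grip":0.015}
    - {"delta_rot":[0,0,0],"linear":[0,0,0.03],"grip":0.015}
    - {"delta_rot":[0,0,0],"linear":[0,0,0.03],"grip":0.015}
    - {"delta_rot":[0,0,0],"linear":[0,0,0.03],"grip":0.015}
    - {"delta_rot":[0,0,0],"linear":[0,0,0.02],"grip":0.015}
    - {"delta_rot":[0,0,0],"linear":[0,0,0.01],"grip":0.015}
    - {"delta_rot":[0,0,0],"linear":[0,0,0.002],"grip":0.015}
    - {"delta_rot":[0,0,0],"linear":[0,0,0.001],"grip":0.015}
    - {"delta_rot":[0,0,0],"linear":[0,0,0],"grip":0.015}
    - {"delta_rot":[0,0,0],"linear":[0,0,0],"grip":0.015}

```text
t: 12.6
tool_pos: [0.6508, 0.1043, 0.1741]
tool_rot: [-0.11, 3.137, -0.0]
contact_force: [0.0, 1.0, -2.1]
opening: 0.024
grip_force: 49.5
```

Request:
jog_arm:
  steps:
    - {"delta_rot":[0,0,0],"linear":[0,0,0.003],"grip":0.015}
    - {"delta_rot":[0,0,0],"linear":[0,0,0.002],"grip":0.015}
    - {"delta_rot":[0,0,0],"linear":[0,0,0.002],"grip":0.015}
    - {"delta_rot":[0,0,0],"linear":[0,0,0.001],"grip":0.015}
    - {"delta_rot":[0,0,0],"linear":[0,0,0],"grip":0.015}

```text
t: 13.1
tool_pos: [0.6499, 0.1042, 0.1645]
tool_rot: [0.11, -3.14, 0.0]
contact_force: [-0.6, -0.2, 0.1]
opening: 0.0242
grip_force: 49.6
```

Request:
jog_arm:
  steps:
    - {"delta_rot":[0,0,0],"linear":[0,0,0.001],"grip":0.015}
    - {"delta_rot":[0,0,0],"linear":[0,0,0],"grip":0.03}
    - {"delta_rot":[0,0,0],"linear":[0,0,0],"grip":0.05}
    - {"delta_rot":[0,0,0],"linear":[0,0,0],"grip":0.06}
    - {"delta_rot":[0,0,0],"linear":[0,0,-0.02],"grip":0.06}
    - {"delta_rot":[0,0,0],"linear":[0,0,-0.03],"grip":0.06}
    - {"delta_rot":[0,0,0],"linear":[0,0,-0.04],"grip":0.0854}
    - {"delta_rot":[0,0,0],"linear":[0,0,-0.03],"grip":0.0854}
    - {"delta_rot":[0,0,0],"linear":[0,0,0],"grip":0.0854}

```text
t: 14.0
tool_pos: [0.6525, 0.1044, 0.2905]
tool_rot: [-0.11, 3.129, 0.0]
contact_force: [0.8, -0.0, 1.1]
opening: 0.0851
grip_force: 0.0
```

```bash
python3 - <<'E'
from e import *
blob("wrist",.59,.70,.06,.15,.153,.19,"hungR pad")
blob("top",.37,.53,-.17,-.05,.074,.09,"jar");blob("top",.37,.53,-.26,-.155,.074,.09,"tin")
blob("top",.38,.65,.36,.53,.023,.038,"caddy")
# start with tin: sides at 76.8 deg mod 90
plan([(.459,-.2077,.2,-13.5),(.459,-.2077,.045,-13.5),(.459,-.2077,.2,-13.5),(.5616,.4502,.2,5.7)])
plan([(.459,-.2077,.2,76.5),(.459,-.2077,.045,76.5),(.459,-.2077,.2,76.5),(.5616,.4502,.2,95.7)])
plan([(.4432,-.1149,.2,95.7),(.4432,-.1149,.045,95.7),(.4432,-.1149,.2,95.7),(.467,.441,.2,95.7)])
E
```

```text
hungR pad wrist 2516 [0.6503 0.1035] [0.0663 0.0256] 4.4 zmed 0.1696
jar top 494 [ 0.4433 -0.1149] [0.0527 0.0554] 0.0 zmed 0.0797
tin top 418 [ 0.4587 -0.2078] [0.0468 0.0459] 77.9 zmed 0.0795
caddy top 1922 [0.5149 0.4472] [0.1803 0.088 ] 5.7 zmed 0.0297
t 14.2 tilt 0.15
cur [ 0.6493  0.1042  0.2814 94.0155]
-> (0.459, -0.2077, 0.2, -13.5) rotz 107.5 lin [-0.3477 -0.1122  0.0814] n>= 8
-> (0.459, -0.2077, 0.045, -13.5) rotz -0.0 lin [0.    0.    0.155] n>= 4
-> (0.459, -0.2077, 0.2, -13.5) rotz -0.0 lin [ 0.     0.    -0.155] n>= 4
-> (0.5616, 0.4502, 0.2, 5.7) rotz -19.2 lin [ 0.6445  0.1674 -0.    ] n>= 14
t 14.2 tilt 0.15
cur [ 0.6493  0.1042  0.2814 94.0155]
-> (0.459, -0.2077, 0.2, 76.5) rotz 17.5 lin [ 0.1122 -0.3477  0.0814] n>= 8
-> (0.459, -0.2077, 0.045, 76.5) rotz -0.0 lin [0.    0.    0.155] n>= 4
-> (0.459, -0.2077, 0.2, 76.5) rotz -0.0 lin [ 0.     0.    -0.155] n>= 4
-> (0.5616, 0.4502, 0.2, 95.7) rotz -19.2 lin [-0.1674  0.6445 -0.    ] n>= 14
t 14.2 tilt 0.15
cur [ 0.6493  0.1042  0.2814 94.0155]
-> (0.4432, -0.1149, 0.2, 95.7) rotz -1.7 lin [ 0.2268 -0.1975  0.0814] n>= 7
-> (0.4432, -0.1149, 0.045, 95.7) rotz -0.0 lin [0.    0.    0.155] n>= 4
-> (0.4432, -0.1149, 0.2, 95.7) rotz -0.0 lin [ 0.     0.    -0.155] n>= 4
-> (0.467, 0.441, 0.2, 95.7) rotz -0.0 lin [-0.0789  0.5508 -0.    ] n>= 12
```

Both pairs hang (pad tops 0.170). Next the jar, with the jaws along x.

Request:
jog_arm:
  steps:
    - {"delta_rot":[0,0,8.4],"linear":[0,0,0],"grip":0.0854}
    - {"delta_rot":[0,0,8.4],"linear":[0,0,0],"grip":0.0854}
    - {"delta_rot":[0,0,8.4],"linear":[0,0,0],"grip":0.0854}
    - {"delta_rot":[0,0,8.4],"linear":[0,0,0],"grip":0.0854}
    - {"delta_rot":[0,0,8.4],"linear":[0,0,0],"grip":0.0854}
    - {"delta_rot":[0,0,8.4],"linear":[0,0,0],"grip":0.0854}
    - {"delta_rot":[0,0,8.4],"linear":[0,0,0],"grip":0.0854}
    - {"delta_rot":[0,0,8.4],"linear":[0,0,0],"grip":0.0854}
    - {"delta_rot":[0,0,8.4],"linear":[0,0,0],"grip":0.0854}
    - {"delta_rot":[0,0,8.4],"linear":[0,0,0],"grip":0.0854}

```text
t: 15.2
tool_pos: [0.6491, 0.1042, 0.2806]
tool_rot: [-2.024, -2.399, 0.004]
contact_force: [0.3, -0.2, -0.8]
opening: 0.0853
grip_force: 0.0
```

Request:
jog_arm:
  steps:
    - {"delta_rot":[0,0,4.3],"linear":[0,0,0],"grip":0.0854}
    - {"delta_rot":[0,0,0],"linear":[-0.022,-0.0252,0.006],"grip":0.0854}
    - {"delta_rot":[0,0,0],"linear":[-0.022,-0.0252,0.009],"grip":0.0854}
    - {"delta_rot":[0,0,0],"linear":[-0.022,-0.0252,0.009],"grip":0.0854}
    - {"delta_rot":[0,0,0],"linear":[-0.022,-0.0252,0.009],"grip":0.0854}
    - {"delta_rot":[0,0,0],"linear":[-0.022,-0.0252,0.009],"grip":0.0854}
    - {"delta_rot":[0,0,0],"linear":[-0.022,-0.0252,0.009],"grip":0.0854}
    - {"delta_rot":[0,0,0],"linear":[-0.022,-0.0252,0.009],"grip":0.0854}
    - {"delta_rot":[0,0,0],"linear":[-0.022,-0.0252,0.009],"grip":0.0854}
    - {"delta_rot":[0,0,0],"linear":[-0.0216,-0.0252,0.012],"grip":0.0854}

```text
t: 16.2
tool_pos: [0.4422, -0.1154, 0.2003]
tool_rot: [-2.106, -2.328, 0.001]
contact_force: [1.2, -0.4, 0.1]
opening: 0.0856
grip_force: 0.0
```

```bash
python3 - <<'E'
from e import *
ctrl.get_image("wrist")
blob("wrist",.37,.53,-.17,-.05,.074,.09,"jar");blob("wrist",.37,.53,-.26,-.155,.074,.09,"tin")
plan([(.4432,-.1149,.045,5.7)])
E
```

```text
jar wrist 4650 [ 0.4424 -0.1164] [0.0548 0.0551] 4.8 zmed 0.0809
tin wrist 3201 [ 0.4577 -0.209 ] [0.0464 0.0463] 77.5 zmed 0.0808
t 16.4 tilt 0.27
cur [ 0.4418 -0.1153  0.1994  5.5478]
-> (0.4432, -0.1149, 0.045, 5.7) rotz -0.2 lin [0.0002 0.0015 0.1544] n>= 4
```

Request:
jog_arm:
  steps:
    - {"delta_rot":[0,0,0],"linear":[0,0.001,0.04],"grip":0.0854}
    - {"delta_rot":[0,0,0],"linear":[0,0,0.04],"grip":0.0854}
    - {"delta_rot":[0,0,0],"linear":[0,0,0.04],"grip":0.0854}
    - {"delta_rot":[0,0,0],"linear":[0,0,0.025],"grip":0.0854}
    - {"delta_rot":[0,0,0],"linear":[0,0,0.008],"grip":0.0854}
    - {"delta_rot":[0,0,0],"linear":[0,0,0],"grip":0.0854}
    - {"delta_rot":[0,0,0],"linear":[0,0,0],"grip":0.045}
    - {"delta_rot":[0,0,0],"linear":[0,0,0],"grip":0.045}
    - {"delta_rot":[0,0,0],"linear":[0,0,0],"grip":0.045}
    - {"delta_rot":[0,0,0],"linear":[0,0,0],"grip":0.045}
  newtons: 50

```text
t: 17.35
tool_pos: [0.4463, -0.1156, 0.0517]
tool_rot: [2.106, 2.327, 0.001]
contact_force: [-3.5, 0.8, 6.0]
opening: 0.055
grip_force: 51.9
```

Request:
jog_arm:
  steps:
    - {"delta_rot":[0,0,0],"linear":[0,0,0],"grip":0.045}
    - {"delta_rot":[0,0,0],"linear":[0,0,0],"grip":0.045}
    - {"delta_rot":[0,0,0],"linear":[0,0,-0.02],"grip":0.045}
    - {"delta_rot":[0,0,0],"linear":[0,0,-0.04],"grip":0.045}
    - {"delta_rot":[0,0,0],"linear":[0,0,-0.04],"grip":0.045}
    - {"delta_rot":[0,0,0],"linear":[0,0,-0.04],"grip":0.045}
    - {"delta_rot":[0,0,0],"linear":[0,0,-0.02],"grip":0.045}
    - {"delta_rot":[0,0,0],"linear":[0,0,0],"grip":0.045}
    - {"delta_rot":[0,0,0],"linear":[0,0,0],"grip":0.045}

```text
t: 18.25
tool_pos: [0.4448, -0.1148, 0.209]
tool_rot: [2.108, 2.329, 0.0]
contact_force: [0.1, 0.2, -2.3]
opening: 0.055
grip_force: 53.6
```

```bash
python3 - <<'E'
from e import *
plan([(.467,.441,.2,5.7)]); print(ctrl.get_obs()["opening"])
E
```

```text
t 18.2 tilt 0.03
cur [ 0.4448 -0.1148  0.209   5.7119]
-> (0.467, 0.441, 0.2, 5.7) rotz 0.0 lin [0.5509 0.0773 0.009 ] n>= 12
0.05495656951078431
```

Request:
jog_arm:
  steps:
    - {"delta_rot":[0,0,0],"linear":[0.0344,0.0048,0],"grip":0.045}
    - {"delta_rot":[0,0,0],"linear":[0.0344,0.0048,0],"grip":0.045}
    - {"delta_rot":[0,0,0],"linear":[0.0344,0.0048,0],"grip":0.045}
    - {"delta_rot":[0,0,0],"linear":[0.0344,0.0048,0],"grip":0.045}
    - {"delta_rot":[0,0,0],"linear":[0.0344,0.0048,0],"grip":0.045}
    - {"delta_rot":[0,0,0],"linear":[0.0344,0.0048,0],"grip":0.045}
    - {"delta_rot":[0,0,0],"linear":[0.0344,0.0048,0],"grip":0.045}
    - {"delta_rot":[0,0,0],"linear":[0.0344,0.0048,0],"grip":0.045}

```text
t: 19.05
tool_pos: [0.4541, 0.164, 0.2062]
tool_rot: [-2.106, -2.327, 0.006]
contact_force: [0.3, -0.1, -1.9]
opening: 0.055
grip_force: 53.5
```

Request:
jog_arm:
  steps:
    - {"delta_rot":[0,0,0],"linear":[0.0344,0.0048,0],"grip":0.045}
    - {"delta_rot":[0,0,0],"linear":[0.0344,0.0048,0],"grip":0.045}
    - {"delta_rot":[0,0,0],"linear":[0.0344,0.0048,0],"grip":0.045}
    - {"delta_rot":[0,0,0],"linear":[0.0344,0.0048,0],"grip":0.045}
    - {"delta_rot":[0,0,0],"linear":[0.0344,0.0048,0],"grip":0.045}
    - {"delta_rot":[0,0,0],"linear":[0.0344,0.0048,0],"grip":0.045}
    - {"delta_rot":[0,0,0],"linear":[0.0344,0.0048,0],"grip":0.045}
    - {"delta_rot":[0,0,0],"linear":[0.0344,0.0048,0],"grip":0.045}
    - {"delta_rot":[0,0,0],"linear":[0,0,0.04],"grip":0.045}
    - {"delta_rot":[0,0,0],"linear":[0,0,0.04],"grip":0.045}

```text
t: 20.05
tool_pos: [0.4659, 0.4414, 0.1268]
tool_rot: [-2.106, -2.331, 0.001]
contact_force: [-0.0, -0.2, -3.2]
opening: 0.0547
grip_force: 53.7
```

```bash
python3 - <<'E'
from e import *
im,d,K,Rw,p=grab("scene");im,d,K,Rw,p=grab("wrist"); save("wr2.png",im)
plan([(.467,.441,.055,5.7)])
E
```

```text
t 20.1 tilt 1.08
cur [0.4609 0.4366 0.1183 5.7397]
-> (0.467, 0.441, 0.055, 5.7) rotz 0.0 lin [0.0038 0.0065 0.0633] n>= 2
```

View pics/wr2.png

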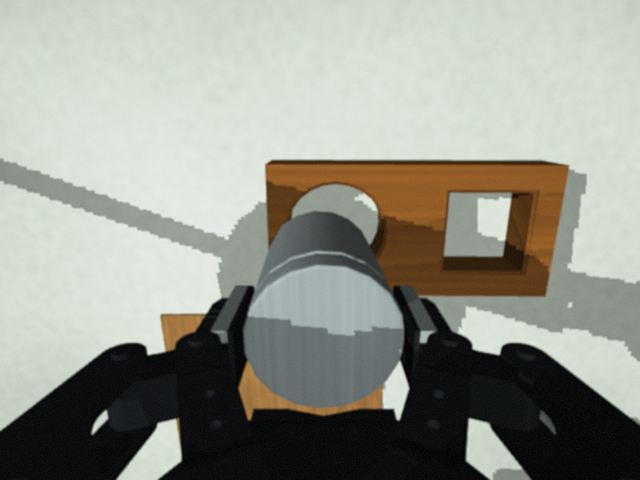

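The wrist view shows the jar held (top centre (322,335)), with the round pocket partly behind it and the square pocket fully seen at (487,232). I'll settle, then measure the jar and caddy in this one view.

Request:
jog_arm:
  steps:
    - {"delta_rot":[0,0,0],"linear":[0,0,0],"grip":0.045}
    - {"delta_rot":[0,0,0],"linear":[0,0,0],"grip":0.045}
    - {"delta_rot":[0,0,0],"linear":[0,0,0],"grip":0.045}

```text
t: 20.45
tool_pos: [0.468, 0.4412, 0.1323]
tool_rot: [2.108, 2.328, 0.007]
contact_force: [0.4, 0.1, -0.6]
opening: 0.0545
grip_force: 53.7
```

```bash
cat > w.py <<'E'
from e import *
def look(zt,xr,yr):
    im,d,K,Rw,p=grab("wrist"); c=cloud(d,K,Rw,p)
    k=(d>0)&(abs(c[...,2]-.03)<.006)&(c[...,0]>.38)&(c[...,0]<.66)&(c[...,1]>.36)&(c[...,1]<.56)
    P=c[k][:,:2].astype(np.float32); r=cv2.minAreaRect(P); print("caddy",np.round(r[0],4),np.round(r[1],4),round(r[2],2),"z",np.median(c[k][:,2]))
    cs,h=cv2.findContours((k*255).astype(np.uint8),cv2.RETR_CCOMP,cv2.CHAIN_APPROX_NONE)
    for q,hh in zip(cs,h[0]):
        if hh[3]>=0 and len(q)>60:
            uv=q[:,0].astype(float); R=np.c_[(uv[:,0]-K[0,2])/K[0,0],(uv[:,1]-K[1,2])/K[1,1],np.ones(len(uv))]@Rw.T
            X=p+R*((.03-p[2])/R[:,2])[:,None]; s=cv2.minAreaRect(X[:,:2].astype(np.float32)); print("hole",np.round(s[0],4),np.round(s[1],4),round(s[2],2))
    k=(d>0)&(c[...,2]>zt-.012)&(c[...,2]<zt+.012)&(c[...,0]>xr[0])&(c[...,0]<xr[1])&(c[...,1]>yr[0])&(c[...,1]<yr[1]); P=c[k]
    m=np.median(P[:,2]); P=P[abs(P[:,2]-m)<.004]; s=cv2.minAreaRect(P[:,:2].astype(np.float32)); cc=cv2.minEnclosingCircle(P[:,:2].astype(np.float32))
    print("top",np.round(s[0],4),np.round(s[1],4),round(s[2],2),"z",round(m,4),"circ",np.round(cc[0],4),round(cc[1],4))
E
python3 - <<'E'
from w import *
plan([(.467,.441,.055,5.7)])
look(.15,(.42,.51),(.4,.49)); plan([(.467,.441,.055,5.7)])
E
```

```text
t 20.4 tilt 0.27
cur [0.468  0.4412 0.1323 5.6949]
-> (0.467, 0.441, 0.055, 5.7) rotz -0.0 lin [-0.0001 -0.001   0.0773] n>= 2
caddy [0.5137 0.4461] [0.1808 0.0858] 5.66 z 0.030853315617499266
hole [0.559  0.4516] [0.0504 0.0509] 5.67
top [0.4657 0.4446] [0.0604 0.0629] 53.68 z 0.1612 circ [0.4662 0.447 ] 0.0412
t 20.5 tilt 0.25
cur [0.4679 0.4412 0.1321 5.6994]
-> (0.467, 0.441, 0.055, 5.7) rotz -0.0 lin [-0.0001 -0.0009  0.0771] n>= 2
```

```bash
python3 - <<'E'
from e import *
im,d,K,Rw,p=grab("wrist"); c=cloud(d,K,Rw,p); h=cv2.cvtColor(im,cv2.COLOR_RGB2HSV)
k=(d>0)&(abs(c[...,2]-.1612)<.004)&(h[...,2]>70)&(abs(c[...,0]-.467)<.045)&(abs(c[...,1]-.441)<.045)
q=max(cv2.findContours((k*255).astype(np.uint8),cv2.RETR_EXTERNAL,cv2.CHAIN_APPROX_NONE)[0],key=cv2.contourArea)[:,0]
P=c[q[:,1],q[:,0]]; print(len(P),cv2.fitEllipse(P[:,:2].astype(np.float32)), np.median(P[:,2]))
# round hole: caddy-coloured boundary, fit circle with visible arc at z=.03 via brown mask
for n in("wrist","top"):
    if n=="top": im,d,K,Rw,p=grab("top"); c=cloud(d,K,Rw,p)
    k=(d>0)&(abs(c[...,2]-.03)<.004); 
    # square-pocket and caddy sides: edge lines in caddy frame
    a=np.radians(5.68); ex=np.array([np.cos(a),np.sin(a)]); ey=np.array([-ex[1],ex[0]])
    L=(c[...,:2]-[.5145,.446])@np.stack([ex,ey],1)
    kk=k&(abs(L[...,0])<.097)&(abs(L[...,1])<.05)
    for s in(-1,1):
        lo=L[kk&(s*L[...,1]>.030)&(abs(L[...,0])<.06)]
        # outer edge across y
        b=[s*np.max(s*lo[(lo[:,0]>t)&(lo[:,0]<t+.004),1]) for t in np.arange(-.06,.06,.004) if ((lo[:,0]>t)&(lo[:,0]<t+.004)).any()]
        print(n,"yedge",s,np.median(b).round(4))
        lo=L[kk&(s*L[...,0]>.08)]
        b=[s*np.max(s*lo[(lo[:,1]>t)&(lo[:,1]<t+.004),0]) for t in np.arange(-.03,.03,.004) if ((lo[:,1]>t)&(lo[:,1]<t+.004)).any()]
        if b: print(n,"xedge",s,np.median(b).round(4))
E
```

```text
454 ((0.4671546518802643, 0.44044333696365356), (0.05427669733762741, 0.054954178631305695), 37.1186408996582) 0.16094856280309666
wrist yedge -1 -0.042
wrist xedge -1 -0.091
wrist yedge 1 0.0429
wrist xedge 1 0.089
top yedge -1 -0.0412
top xedge -1 -0.0887
top yedge 1 0.0421
top xedge 1 0.0893
```

Request:
jog_arm:
  steps:
    - {"delta_rot":[0,0,0],"linear":[0.001,-0.0005,0.02],"grip":0.045}
    - {"delta_rot":[0,0,0],"linear":[0,0,0.02],"grip":0.045}
    - {"delta_rot":[0,0,0],"linear":[0,0,0.005],"grip":0.045}
    - {"delta_rot":[0,0,0],"linear":[0,0,0],"grip":0.045}
    - {"delta_rot":[0,0,0],"linear":[0,0,0.004],"grip":0.045}
    - {"delta_rot":[0,0,0],"linear":[0,0,0.004],"grip":0.045}
    - {"delta_rot":[0,0,0],"linear":[0,0,0.004],"grip":0.045}
    - {"delta_rot":[0,0,0],"linear":[0,0,0],"grip":0.045}
    - {"delta_rot":[0,0,0],"linear":[0,0,0],"grip":0.045}

```text
t: 21.5
tool_pos: [0.4665, 0.4415, 0.0725]
tool_rot: [2.107, 2.329, 0.002]
contact_force: [1.8, 0.7, -4.4]
opening: 0.0547
grip_force: 53.6
```

Request:
jog_arm:
  steps:
    - {"delta_rot":[0,0,0],"linear":[0,0,0.005],"grip":0.045}
    - {"delta_rot":[0,0,0],"linear":[0,0,0.005],"grip":0.045}
    - {"delta_rot":[0,0,0],"linear":[0,0,0.005],"grip":0.045}
    - {"delta_rot":[0,0,0],"linear":[0,0,0.003],"grip":0.045}
    - {"delta_rot":[0,0,0],"linear":[0,0,0],"grip":0.045}
    - {"delta_rot":[0,0,0],"linear":[0,0,0],"grip":0.045}

```text
t: 22.1
tool_pos: [0.4664, 0.4414, 0.054]
tool_rot: [2.107, 2.329, 0.002]
contact_force: [4.4, 1.1, -5.6]
opening: 0.0541
grip_force: 53.3
```

Nearly down. I'll release, retreat and set up the tin.

Request:
jog_arm:
  steps:
    - {"delta_rot":[0,0,0],"linear":[0,0,0.002],"grip":0.045}
    - {"delta_rot":[0,0,0],"linear":[0,0,0],"grip":0.062}
    - {"delta_rot":[0,0,0],"linear":[0,0,0],"grip":0.08}
    - {"delta_rot":[0,0,0],"linear":[0,0,0],"grip":0.08}
    - {"delta_rot":[0,0,0],"linear":[0,0,-0.03],"grip":0.08}
    - {"delta_rot":[0,0,0],"linear":[0,0,-0.04],"grip":0.08}
    - {"delta_rot":[0,0,0],"linear":[0,0,-0.04],"grip":0.0854}
    - {"delta_rot":[0,0,0],"linear":[0,0,-0.04],"grip":0.0854}
    - {"delta_rot":[0,0,0],"linear":[0,0,0],"grip":0.0854}
    - {"delta_rot":[0,0,0],"linear":[0,0,0],"grip":0.0854}

```text
t: 23.1
tool_pos: [0.4662, 0.4418, 0.204]
tool_rot: [2.108, 2.329, 0.004]
contact_force: [-0.2, -0.5, -1.0]
opening: 0.0849
grip_force: 0.0
```

```bash
python3 - <<'E'
from e import *
blob("wrist",.42,.51,.39,.49,.072,.095,"jar"); blob("top",.42,.51,.39,.49,.072,.095,"jar")
blob("top",.37,.53,-.26,-.155,.074,.09,"tin")
plan([(.4585,-.208,.2,-12.8)])
E
```

```text
jar wrist 4473 [0.4637 0.4414] [0.0552 0.0549] 43.9 zmed 0.0809
jar top 513 [0.4651 0.4415] [0.0543 0.0548] 55.9 zmed 0.0798
tin top 423 [ 0.4587 -0.2081] [0.0467 0.0459] 77.8 zmed 0.0792
t 23.2 tilt 0.24
cur [0.4649 0.4407 0.1999 5.7195]
-> (0.4585, -0.208, 0.2, -12.8) rotz 18.5 lin [-6.339e-01  1.375e-01 -1.000e-04] n>= 13
```

The jar is seated (top at 0.080). Going to the tin.

Request:
jog_arm:
  steps:
    - {"delta_rot":[0,0,6.2],"linear":[0,0,0],"grip":0.0854}
    - {"delta_rot":[0,0,6.2],"linear":[0,0,0],"grip":0.0854}
    - {"delta_rot":[0,0,6.1],"linear":[0,0,0],"grip":0.0854}
    - {"delta_rot":[0,0,0],"linear":[-0.0373,0.0081,0],"grip":0.0854}
    - {"delta_rot":[0,0,0],"linear":[-0.0373,0.0081,0],"grip":0.0854}
    - {"delta_rot":[0,0,0],"linear":[-0.0373,0.0081,0],"grip":0.0854}
    - {"delta_rot":[0,0,0],"linear":[-0.0373,0.0081,0],"grip":0.0854}
    - {"delta_rot":[0,0,0],"linear":[-0.0373,0.0081,0],"grip":0.0854}
    - {"delta_rot":[0,0,0],"linear":[-0.0373,0.0081,0],"grip":0.0854}
    - {"delta_rot":[0,0,0],"linear":[-0.0373,0.0081,0],"grip":0.0854}

```text
t: 24.25
tool_pos: [0.4621, 0.1726, 0.2001]
tool_rot: [-2.453, -1.96, 0.005]
contact_force: [1.3, -0.4, 0.4]
opening: 0.0859
grip_force: 0.0
```

Request:
jog_arm:
  steps:
    - {"delta_rot":[0,0,0],"linear":[-0.0373,0.0081,0],"grip":0.0854}
    - {"delta_rot":[0,0,0],"linear":[-0.0373,0.0081,0],"grip":0.0854}
    - {"delta_rot":[0,0,0],"linear":[-0.0373,0.0081,0],"grip":0.0854}
    - {"delta_rot":[0,0,0],"linear":[-0.0373,0.0081,0],"grip":0.0854}
    - {"delta_rot":[0,0,0],"linear":[-0.0373,0.0081,0],"grip":0.0854}
    - {"delta_rot":[0,0,0],"linear":[-0.0373,0.0081,0],"grip":0.0854}
    - {"delta_rot":[0,0,0],"linear":[-0.0373,0.0081,0],"grip":0.0854}
    - {"delta_rot":[0,0,0],"linear":[-0.0373,0.0081,0],"grip":0.0854}
    - {"delta_rot":[0,0,0],"linear":[-0.0373,0.0081,0],"grip":0.0854}
    - {"delta_rot":[0,0,0],"linear":[-0.0373,0.0081,0],"grip":0.0854}

```text
t: 25.25
tool_pos: [0.4588, -0.2085, 0.2003]
tool_rot: [-2.453, -1.958, 0.001]
contact_force: [0.4, 0.1, 0.1]
opening: 0.0853
grip_force: 0.0
```

Request:
jog_arm:
  steps:
    - {"delta_rot":[0,0,0],"linear":[0,0,0],"grip":0.0854}
    - {"delta_rot":[0,0,0],"linear":[0,0,0],"grip":0.0854}
    - {"delta_rot":[0,0,0],"linear":[0,0,0],"grip":0.0854}

```text
t: 25.55
tool_pos: [0.4595, -0.2064, 0.201]
tool_rot: [-2.452, -1.96, 0.001]
contact_force: [0.0, 0.0, 0.3]
opening: 0.0854
grip_force: 0.0
```

```bash
python3 - <<'E'
from e import *
blob("wrist",.4,.53,-.26,-.155,.074,.09,"tin"); plan([(.4585,-.208,.045,-12.8)])
E
```

```text
tin wrist 3880 [ 0.4576 -0.2098] [0.0468 0.046 ] 77.6 zmed 0.0808
t 25.6 tilt 0.1
cur [  0.4596  -0.2062   0.2014 -12.71  ]
-> (0.4585, -0.208, 0.045, -12.8) rotz 0.1 lin [-0.002  -0.0007  0.1564] n>= 4
```

Request:
jog_arm:
  steps:
    - {"delta_rot":[0,0,0],"linear":[-0.0025,-0.001,0.04],"grip":0.0854}
    - {"delta_rot":[0,0,0],"linear":[0,0,0.04],"grip":0.0854}
    - {"delta_rot":[0,0,0],"linear":[0,0,0.04],"grip":0.0854}
    - {"delta_rot":[0,0,0],"linear":[0,0,0.025],"grip":0.0854}
    - {"delta_rot":[0,0,0],"linear":[0,0,0.008],"grip":0.0854}
    - {"delta_rot":[0,0,0],"linear":[0,0,0],"grip":0.035}
    - {"delta_rot":[0,0,0],"linear":[0,0,0],"grip":0.035}
    - {"delta_rot":[0,0,0],"linear":[0,0,0],"grip":0.035}
    - {"delta_rot":[0,0,0],"linear":[0,0,0],"grip":0.035}
    - {"delta_rot":[0,0,0],"linear":[0,0,0],"grip":0.035}

```text
t: 26.6
tool_pos: [0.4597, -0.2104, 0.0517]
tool_rot: [2.453, 1.959, 0.002]
contact_force: [-0.8, 1.9, 6.3]
opening: 0.045
grip_force: 51.2
```

Request:
jog_arm:
  steps:
    - {"delta_rot":[0,0,0],"linear":[0,0,0],"grip":0.035}
    - {"delta_rot":[0,0,0],"linear":[0,0,0],"grip":0.035}
    - {"delta_rot":[0,0,0],"linear":[0,0,-0.02],"grip":0.035}
    - {"delta_rot":[0,0,0],"linear":[0,0,-0.04],"grip":0.035}
    - {"delta_rot":[0,0,0],"linear":[0,0,-0.04],"grip":0.035}
    - {"delta_rot":[0,0,0],"linear":[0,0,-0.04],"grip":0.035}
    - {"delta_rot":[0,0,0],"linear":[0,0,-0.04],"grip":0.035}
    - {"delta_rot":[0,0,-6.1],"linear":[0,0,0],"grip":0.035}
    - {"delta_rot":[0,0,-6.2],"linear":[0,0,0],"grip":0.035}
    - {"delta_rot":[0,0,-6.2],"linear":[0,0,0],"grip":0.035}

```text
t: 27.6
tool_pos: [0.4586, -0.2098, 0.2303]
tool_rot: [2.102, 2.333, 0.001]
contact_force: [-0.0, 0.5, -2.8]
opening: 0.0454
grip_force: 51.7
```

```bash
python3 - <<'E'
from e import *
plan([(.45,.30,.22,5.7),(.561,.451,.22,5.7)]); print(ctrl.get_obs()["opening"])
E
```

```text
t 27.6 tilt 0.11
cur [ 0.4586 -0.2098  0.2303  5.9653]
-> (0.45, 0.3, 0.22, 5.7) rotz 0.3 lin [0.5081 0.0421 0.0103] n>= 11
-> (0.561, 0.451, 0.22, 5.7) rotz -0.0 lin [ 0.1392  0.1254 -0.    ] n>= 4
0.04537732897285182
```

Request:
jog_arm:
  steps:
    - {"delta_rot":[0,0,0.2],"linear":[0.0363,0.003,0],"grip":0.035}
    - {"delta_rot":[0,0,0],"linear":[0.0363,0.003,0],"grip":0.035}
    - {"delta_rot":[0,0,0],"linear":[0.0363,0.003,0],"grip":0.035}
    - {"delta_rot":[0,0,0],"linear":[0.0363,0.003,0],"grip":0.035}
    - {"delta_rot":[0,0,0],"linear":[0.0363,0.003,0],"grip":0.035}
    - {"delta_rot":[0,0,0],"linear":[0.0363,0.003,0],"grip":0.035}
    - {"delta_rot":[0,0,0],"linear":[0.0363,0.003,0],"grip":0.035}
    - {"delta_rot":[0,0,0],"linear":[0.0363,0.003,0],"grip":0.035}
    - {"delta_rot":[0,0,0],"linear":[0.0363,0.003,0],"grip":0.035}
    - {"delta_rot":[0,0,0],"linear":[0.0363,0.003,0],"grip":0.035}

```text
t: 28.6
tool_pos: [0.453, 0.156, 0.2298]
tool_rot: [2.111, 2.325, 0.002]
contact_force: [0.5, 1.2, -2.0]
opening: 0.0453
grip_force: 51.8
```

Request:
jog_arm:
  steps:
    - {"delta_rot":[0,0,0],"linear":[0.0363,0.003,0],"grip":0.035}
    - {"delta_rot":[0,0,0],"linear":[0.0363,0.003,0],"grip":0.035}
    - {"delta_rot":[0,0,0],"linear":[0.0363,0.003,0],"grip":0.035}
    - {"delta_rot":[0,0,0],"linear":[0.0363,0.003,0],"grip":0.035}
    - {"delta_rot":[0,0,0],"linear":[0.035,0.0314,0],"grip":0.035}
    - {"delta_rot":[0,0,0],"linear":[0.035,0.0314,0],"grip":0.035}
    - {"delta_rot":[0,0,0],"linear":[0.035,0.0314,0],"grip":0.035}
    - {"delta_rot":[0,0,0],"linear":[0.034,0.0314,0],"grip":0.035}

```text
t: 29.4
tool_pos: [0.5637, 0.4524, 0.2294]
tool_rot: [2.112, 2.326, 0.001]
contact_force: [0.2, -0.7, -0.6]
opening: 0.0453
grip_force: 52.0
```

Request:
jog_arm:
  steps:
    - {"delta_rot":[0,0,0],"linear":[0,0,0.03],"grip":0.035}
    - {"delta_rot":[0,0,0],"linear":[0,0,0.03],"grip":0.035}
    - {"delta_rot":[0,0,0],"linear":[0,0,0.02],"grip":0.035}
    - {"delta_rot":[0,0,0],"linear":[0,0,0],"grip":0.035}
    - {"delta_rot":[0,0,0],"linear":[0,0,0],"grip":0.035}
    - {"delta_rot":[0,0,0],"linear":[0,0,0],"grip":0.035}

```text
t: 30.0
tool_pos: [0.564, 0.4512, 0.152]
tool_rot: [2.111, 2.325, 0.006]
contact_force: [-0.3, 0.3, -1.5]
opening: 0.0451
grip_force: 52.0
```

```bash
python3 - <<'E'
from e import *
o=ctrl.get_obs(); tp=o["tool_pos"]; zt=tp[2]-.0517+.081
im,d,K,Rw,p=grab("wrist"); save("wr3.png",im); c=cloud(d,K,Rw,p); h=cv2.cvtColor(im,cv2.COLOR_RGB2HSV)
k=(d>0)&(abs(c[...,2]-zt)<.006)&(h[...,2]>70)&(abs(c[...,0]-tp[0])<.04)&(abs(c[...,1]-tp[1])<.04)
q=max(cv2.findContours((k*255).astype(np.uint8),cv2.RETR_EXTERNAL,cv2.CHAIN_APPROX_NONE)[0],key=cv2.contourArea)[:,0]
P=c[q[:,1],q[:,0]]; print(len(P),cv2.minAreaRect(P[:,:2].astype(np.float32)), np.median(P[:,2]))
k=(d>0)&(abs(c[...,2]-.03)<.004)
a=np.radians(5.68); ex=np.array([np.cos(a),np.sin(a)]); ey=np.array([-ex[1],ex[0]])
L=(c[...,:2]-[.5145,.446])@np.stack([ex,ey],1)
kk=k&(abs(L[...,0])<.097)&(abs(L[...,1])<.05)
for s in(-1,1):
    for ax,lo in((1,L[kk&(s*L[...,1]>.03)&(abs(L[...,0])<.06)]),(0,L[kk&(s*L[...,0]>.08)])):
        v=lo[:,1-ax]; b=[s*np.max(s*lo[(v>t)&(v<t+.004),ax]) for t in np.arange(-.06,.06,.004) if ((v>t)&(v<t+.004)).any()]
        print("edge","xy"[ax],s,np.median(b).round(4) if b else None)
plan([(.5615,.4507,.0517,5.7)])
E
```

```text
500 ((0.5626323819160461, 0.4515174329280853), (0.04705715551972389, 0.04659484699368477), 6.234738826751709) 0.17985261035549283
edge y -1 -0.0421
edge x -1 -0.0911
edge y 1 0.0429
edge x 1 0.0888
t 30.1 tilt 0.25
cur [0.5641 0.4513 0.1522 5.51  ]
-> (0.5615, 0.4507, 0.0517, 5.7) rotz -0.2 lin [-0.0003 -0.0026  0.1005] n>= 3
```

Request:
jog_arm:
  steps:
    - {"delta_rot":[0,0,0.4],"linear":[0,-0.0026,0.02],"grip":0.035}
    - {"delta_rot":[0,0,0],"linear":[0,0,0.025],"grip":0.035}
    - {"delta_rot":[0,0,0],"linear":[0,0,0.015],"grip":0.035}
    - {"delta_rot":[0,0,0],"linear":[0,0,0.005],"grip":0.035}
    - {"delta_rot":[0,0,0],"linear":[0,0,0],"grip":0.035}
    - {"delta_rot":[0,0,0],"linear":[0,0,0.004],"grip":0.035}
    - {"delta_rot":[0,0,0],"linear":[0,0,0.004],"grip":0.035}
    - {"delta_rot":[0,0,0],"linear":[0,0,0.003],"grip":0.035}
    - {"delta_rot":[0,0,0],"linear":[0,0,0],"grip":0.035}
    - {"delta_rot":[0,0,0],"linear":[0,0,0],"grip":0.035}

```text
t: 31.05
tool_pos: [0.5606, 0.4504, 0.0734]
tool_rot: [2.12, 2.318, 0.001]
contact_force: [1.3, 0.7, -1.9]
opening: 0.0451
grip_force: 52.0
```

Request:
jog_arm:
  steps:
    - {"delta_rot":[0,0,0],"linear":[0,0,0.005],"grip":0.035}
    - {"delta_rot":[0,0,0],"linear":[0,0,0.005],"grip":0.035}
    - {"delta_rot":[0,0,0],"linear":[0,0,0.005],"grip":0.035}
    - {"delta_rot":[0,0,0],"linear":[0,0,0.004],"grip":0.035}
    - {"delta_rot":[0,0,0],"linear":[0,0,0.001],"grip":0.035}
    - {"delta_rot":[0,0,0],"linear":[0,0,0],"grip":0.035}
    - {"delta_rot":[0,0,0],"linear":[0,0,0],"grip":0.05}
    - {"delta_rot":[0,0,0],"linear":[0,0,0],"grip":0.062}
    - {"delta_rot":[0,0,0],"linear":[0,0,0],"grip":0.062}

```text
t: 31.95
tool_pos: [0.5602, 0.4506, 0.0537]
tool_rot: [-2.12, -2.318, -0.0]
contact_force: [-0.1, -0.3, 0.6]
opening: 0.0618
grip_force: 0.0
```

Request:
jog_arm:
  steps:
    - {"delta_rot":[0,0,0],"linear":[0,0,-0.02],"grip":0.062}
    - {"delta_rot":[0,0,0],"linear":[0,0,-0.04],"grip":0.062}
    - {"delta_rot":[0,0,0],"linear":[0,0,-0.04],"grip":0.062}
    - {"delta_rot":[0,0,0],"linear":[0,0,-0.04],"grip":0.07}
    - {"delta_rot":[0,0,0],"linear":[0,0,-0.04],"grip":0.07}
    - {"delta_rot":[0,0,0],"linear":[0,0,0],"grip":0.0854}
    - {"delta_rot":[0,0,0],"linear":[0,0,0],"grip":0.0854}

```text
t: 32.65
tool_pos: [0.5611, 0.451, 0.2373]
tool_rot: [2.119, 2.318, 0.008]
contact_force: [-0.3, -0.0, -1.5]
opening: 0.0853
grip_force: 0.0
```

```bash
python3 - <<'E'
from e import *
blob("top",.52,.61,.4,.5,.072,.11,"tin"); blob("top",.42,.51,.39,.49,.072,.095,"jar")
blob("top",.4,.55,-.46,-.25,.096,.12,"handle"); blob("scene",.4,.55,-.46,-.25,.096,.12,"handle")
n="top";im,d,K,Rw,p=grab(n); c=cloud(d,K,Rw,p); h=cv2.cvtColor(im,cv2.COLOR_RGB2HSV)
k=(h[...,1]>150)&(h[...,0]>20)&(h[...,0]<35)&(abs(c[...,2]-.06)<.01)&(c[...,1]>-.33)&(c[...,0]<.8)
print("box",cv2.minAreaRect(c[k][:,:2].astype(np.float32)))
# mat: cork-coloured low pixels near tray
k=(d>0)&(h[...,1]>60)&(c[...,2]<.012)&(c[...,2]>-.004)&(c[...,0]>.3)&(c[...,0]<.65)&(c[...,1]<-.27)&(c[...,1]>-.5)
print("mat",cv2.minAreaRect(c[k][:,:2].astype(np.float32)))
for y0,y1 in((.19,.26),(.07,.14)): blob("top",.55,.75,y0,y1,.153,.19,"ear")
plan([(.45,.44,.25,5.7),(.477,-.25,.25,-3.2),(.477,-.382,.25,-3.2)])
E
```

```text
tin top 430 [0.56   0.4522] [0.0465 0.0482] 5.3 zmed 0.0794
jar top 515 [0.465  0.4418] [0.0542 0.0554] 43.2 zmed 0.0796
handle top 452 [ 0.4766 -0.3826] [0.1377 0.0197] 86.6 zmed 0.1071
handle scene 224 [ 0.4768 -0.3817] [0.138  0.0211] 87.4 zmed 0.1076
box ((0.6417390704154968, -0.17869752645492554), (0.15542565286159515, 0.20472300052642822), 87.95281219482422)
mat ((0.4820705056190491, -0.38773036003112793), (0.1516539305448532, 0.2384754717350006), 85.4044418334961)
ear top 311 [0.6357 0.2233] [0.0298 0.0728] 88.9 zmed 0.1671
ear top 283 [0.6515 0.1051] [0.0727 0.0261] 4.6 zmed 0.1678
t 33.0 tilt 0.16
cur [0.5598 0.45   0.2316 5.1155]
-> (0.45, 0.44, 0.25, 5.7) rotz -0.6 lin [ 0.0009 -0.1102 -0.0184] n>= 3
-> (0.477, -0.25, 0.25, -3.2) rotz 8.9 lin [-0.6874  0.0655 -0.    ] n>= 14
-> (0.477, -0.382, 0.25, -3.2) rotz -0.0 lin [-0.1318  0.0074 -0.    ] n>= 3
```

Both canisters are seated. Now the tray.

Request:
jog_arm:
  steps:
    - {"delta_rot":[0,0,0],"linear":[0,-0.0365,-0.006],"grip":0.0854}
    - {"delta_rot":[0,0,0],"linear":[0,-0.0365,-0.006],"grip":0.0854}
    - {"delta_rot":[0,0,0],"linear":[0,-0.0365,-0.006],"grip":0.0854}
    - {"delta_rot":[0,0,4.2],"linear":[0,0,0],"grip":0.0854}
    - {"delta_rot":[0,0,4.2],"linear":[0,0,0],"grip":0.0854}
    - {"delta_rot":[0,0,0],"linear":[-0.041,0.0036,0],"grip":0.0854}
    - {"delta_rot":[0,0,0],"linear":[-0.041,0.0036,0],"grip":0.0854}
    - {"delta_rot":[0,0,0],"linear":[-0.041,0.0036,0],"grip":0.0854}
    - {"delta_rot":[0,0,0],"linear":[-0.041,0.0036,0],"grip":0.0854}
    - {"delta_rot":[0,0,0],"linear":[-0.041,0.0036,0],"grip":0.0854}

```text
t: 34.0
tool_pos: [0.457, 0.2334, 0.2508]
tool_rot: [-2.284, -2.157, 0.001]
contact_force: [0.4, 0.1, -0.3]
opening: 0.0857
grip_force: 0.0
```

Request:
jog_arm:
  steps:
    - {"delta_rot":[0,0,0],"linear":[-0.041,0.0036,0],"grip":0.0854}
    - {"delta_rot":[0,0,0],"linear":[-0.041,0.0036,0],"grip":0.0854}
    - {"delta_rot":[0,0,0],"linear":[-0.041,0.0036,0],"grip":0.0854}
    - {"delta_rot":[0,0,0],"linear":[-0.041,0.0036,0],"grip":0.0854}
    - {"delta_rot":[0,0,0],"linear":[-0.041,0.0036,0],"grip":0.0854}
    - {"delta_rot":[0,0,0],"linear":[-0.041,0.0036,0],"grip":0.0854}
    - {"delta_rot":[0,0,0],"linear":[-0.041,0.0036,0],"grip":0.0854}
    - {"delta_rot":[0,0,0],"linear":[-0.041,0.0036,0],"grip":0.0854}
    - {"delta_rot":[0,0,0],"linear":[-0.041,0.0036,0],"grip":0.0854}
    - {"delta_rot":[0,0,0],"linear":[-0.041,0.0036,0],"grip":0.0854}

```text
t: 35.0
tool_pos: [0.4695, -0.1781, 0.2509]
tool_rot: [-2.284, -2.156, -0.0]
contact_force: [1.6, 0.4, 1.0]
opening: 0.0852
grip_force: 0.0
```

Request:
jog_arm:
  steps:
    - {"delta_rot":[0,0,0],"linear":[-0.041,0.0036,0],"grip":0.0854}
    - {"delta_rot":[0,0,0],"linear":[-0.041,0.0036,0],"grip":0.0854}
    - {"delta_rot":[0,0,0],"linear":[-0.041,0.0036,0],"grip":0.0854}
    - {"delta_rot":[0,0,0],"linear":[-0.041,0.0036,0],"grip":0.0854}
    - {"delta_rot":[0,0,0],"linear":[-0.041,0.0036,0],"grip":0.0854}
    - {"delta_rot":[0,0,0],"linear":[0,0,0],"grip":0.0854}
    - {"delta_rot":[0,0,0],"linear":[0,0,0],"grip":0.0854}
    - {"delta_rot":[0,0,0],"linear":[0,0,0],"grip":0.0854}

```text
t: 35.8
tool_pos: [0.4761, -0.3812, 0.2509]
tool_rot: [-2.283, -2.157, -0.001]
contact_force: [-0.1, 0.7, 0.6]
opening: 0.0853
grip_force: 0.0
```

```bash
python3 - <<'E'
from e import *
blob("wrist",.43,.55,-.46,-.25,.096,.12,"handle"); plan([(.4767,-.382,.078,-3.2)])
E
```

```text
handle wrist 3238 [ 0.4757 -0.3843] [0.1358 0.0194] 87.1 zmed 0.1087
t 35.9 tilt 0.03
cur [ 0.4763 -0.381   0.2512 -3.2142]
-> (0.4767, -0.382, 0.078, -3.2) rotz -0.0 lin [-0.001   0.0005  0.1732] n>= 4
```

Request:
jog_arm:
  steps:
    - {"delta_rot":[0,0,0],"linear":[-0.001,0,0.04],"grip":0.0854}
    - {"delta_rot":[0,0,0],"linear":[0,0,0.04],"grip":0.0854}
    - {"delta_rot":[0,0,0],"linear":[0,0,0.04],"grip":0.0854}
    - {"delta_rot":[0,0,0],"linear":[0,0,0.035],"grip":0.0854}
    - {"delta_rot":[0,0,0],"linear":[0,0,0.018],"grip":0.0854}
    - {"delta_rot":[0,0,0],"linear":[0,0,0],"grip":0.005}
    - {"delta_rot":[0,0,0],"linear":[0,0,0],"grip":0.005}
    - {"delta_rot":[0,0,0],"linear":[0,0,0],"grip":0.005}
    - {"delta_rot":[0,0,0],"linear":[0,0,0],"grip":0.005}
    - {"delta_rot":[0,0,0],"linear":[0,0,0],"grip":0.005}
  newtons: 100

```text
t: 36.85
tool_pos: [0.4768, -0.3838, 0.0802]
tool_rot: [2.282, 2.155, -0.0]
contact_force: [-2.2, 4.3, 13.1]
opening: 0.0128
grip_force: 69.0
```

Request:
jog_arm:
  steps:
    - {"delta_rot":[0,0,0],"linear":[0,0,0],"grip":0.005}
    - {"delta_rot":[0,0,0],"linear":[0,0,0],"grip":0.005}
    - {"delta_rot":[0,0,0],"linear":[0,0,0],"grip":0.005}
    - {"delta_rot":[0,0,0],"linear":[0,0,0],"grip":0.005}

```text
t: 37.25
tool_pos: [0.4768, -0.3839, 0.0802]
tool_rot: [2.283, 2.155, 0.0]
contact_force: [-1.3, 1.4, 6.4]
opening: 0.0119
grip_force: 98.8
```

```bash
python3 - <<'E'
from e import *
plan([(.477,-.382,.26,-3.2),(.73,-.182,.26,-2.1)])
E
```

```text
t 37.2 tilt 0.14
cur [ 0.4768 -0.3839  0.0802 -3.2884]
-> (0.477, -0.382, 0.26, -3.2) rotz -0.1 lin [ 1.900e-03  1.000e-04 -1.798e-01] n>= 4
-> (0.73, -0.182, 0.26, -2.1) rotz -1.1 lin [ 0.2091  0.2455 -0.    ] n>= 7
```

Request:
jog_arm:
  steps:
    - {"delta_rot":[0,0,0],"linear":[0,0,-0.008],"grip":0.005}
    - {"delta_rot":[0,0,0],"linear":[0,0,-0.015],"grip":0.005}
    - {"delta_rot":[0,0,0],"linear":[0,0,-0.025],"grip":0.005}
    - {"delta_rot":[0,0,0],"linear":[0,0,-0.03],"grip":0.005}
    - {"delta_rot":[0,0,0],"linear":[0,0,-0.03],"grip":0.005}
    - {"delta_rot":[0,0,0],"linear":[0,0,-0.03],"grip":0.005}
    - {"delta_rot":[0,0,0],"linear":[0,0,-0.02],"grip":0.005}
    - {"delta_rot":[0,0,0],"linear":[0,0,-0.015],"grip":0.005}
    - {"delta_rot":[0,0,0],"linear":[0,0,-0.007],"grip":0.005}
    - {"delta_rot":[0,0,-1.1],"linear":[0,0,0],"grip":0.005}

```text
t: 38.25
tool_pos: [0.4762, -0.3833, 0.259]
tool_rot: [2.262, 2.179, -0.0]
contact_force: [-0.5, 0.0, -4.0]
opening: 0.0124
grip_force: 97.8
```

Request:
jog_arm:
  steps:
    - {"delta_rot":[0,0,0],"linear":[0.0064,0.0077,0],"grip":0.005}
    - {"delta_rot":[0,0,0],"linear":[0.0128,0.0154,0],"grip":0.005}
    - {"delta_rot":[0,0,0],"linear":[0.0192,0.0231,0],"grip":0.005}
    - {"delta_rot":[0,0,0],"linear":[0.0192,0.0231,0],"grip":0.005}
    - {"delta_rot":[0,0,0],"linear":[0.0192,0.0231,0],"grip":0.005}
    - {"delta_rot":[0,0,0],"linear":[0.0192,0.0231,0],"grip":0.005}
    - {"delta_rot":[0,0,0],"linear":[0.0192,0.0231,0],"grip":0.005}
    - {"delta_rot":[0,0,0],"linear":[0.0192,0.0231,0],"grip":0.005}
    - {"delta_rot":[0,0,0],"linear":[0.0192,0.0231,0],"grip":0.005}
    - {"delta_rot":[0,0,0],"linear":[0.0192,0.0231,0],"grip":0.005}

```text
t: 39.25
tool_pos: [0.691, -0.2165, 0.2555]
tool_rot: [-2.26, -2.177, 0.002]
contact_force: [0.2, 0.1, -5.1]
opening: 0.0125
grip_force: 97.8
```

Request:
jog_arm:
  steps:
    - {"delta_rot":[0,0,0],"linear":[0.0192,0.0231,0],"grip":0.005}
    - {"delta_rot":[0,0,0],"linear":[0.0128,0.0154,0],"grip":0.005}
    - {"delta_rot":[0,0,0],"linear":[0.004,0.004,0],"grip":0.005}
    - {"delta_rot":[0,0,0],"linear":[0,0,0],"grip":0.005}
    - {"delta_rot":[0,0,0],"linear":[0,0,0],"grip":0.005}
    - {"delta_rot":[0,0,0],"linear":[0,0,0],"grip":0.005}

```text
t: 39.85
tool_pos: [0.7335, -0.1848, 0.258]
tool_rot: [-2.264, -2.177, 0.001]
contact_force: [0.5, -0.5, -4.7]
opening: 0.0124
grip_force: 97.9
```

```bash
python3 - <<'E'
from e import *
im=grab("scene")[0]; save("sc2.png",im); blob("scene",.5,.9,-.4,-.02,.045,.068,"boxrim")
plan([(.735,-.182,.26,-2.1)]); print(ctrl.get_obs()["opening"])
E
```

```text
boxrim scene 861 [ 0.7224 -0.2407] [0.3743 0.3118] 4.1 zmed 0.0575
t 40.0 tilt 0.01
cur [ 0.7337 -0.1849  0.2585 -2.2528]
-> (0.735, -0.182, 0.26, -2.1) rotz -0.2 lin [ 0.003   0.0012 -0.0015] n>= 1
0.01207777412189025
```

View pics/sc2.png

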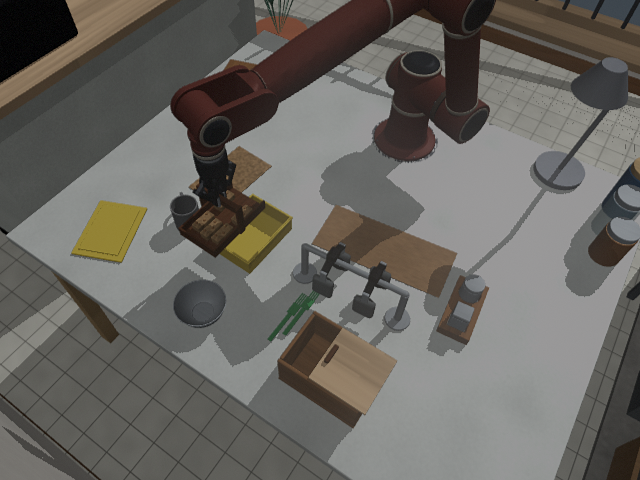

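The scene view shows the tray level above the box, mouth (220,225) toward the robot, with all five bars aboard. Tipping in stages.

Request:
jog_arm:
  steps:
    - {"delta_rot":[0,0,0],"linear":[0.001,0.005,0.015],"grip":0.005}
    - {"delta_rot":[0,0,0],"linear":[0.002,0.006,0.02],"grip":0.005}
    - {"delta_rot":[0,0,0],"linear":[0,0.005,0.02],"grip":0.005}
    - {"delta_rot":[0,0,0],"linear":[0,0,0.005],"grip":0.005}
    - {"delta_rot":[-2,0,0],"linear":[0,0,0],"grip":0.005}
    - {"delta_rot":[-3,0,0],"linear":[0,0,0],"grip":0.005}
    - {"delta_rot":[-3,0,0],"linear":[0,0,0],"grip":0.005}
    - {"delta_rot":[-2,0,0],"linear":[0,0,0],"grip":0.005}
    - {"delta_rot":[-2,0,0],"linear":[0,0,0],"grip":0.005}
    - {"delta_rot":[-1,0,0],"linear":[0,0,0],"grip":0.005}

```text
t: 40.95
tool_pos: [0.7495, -0.1815, 0.1971]
tool_rot: [2.14, 2.06, 0.234]
contact_force: [-0.7, 0.1, -4.8]
opening: 0.0124
grip_force: 98.0
```

Request:
jog_arm:
  steps:
    - {"delta_rot":[-1,0,0],"linear":[0,0,0],"grip":0.005}
    - {"delta_rot":[-1,0,0],"linear":[0,0,0],"grip":0.005}
    - {"delta_rot":[-1,0,0],"linear":[0,0,0],"grip":0.005}
    - {"delta_rot":[-1,0,0],"linear":[0,0,0],"grip":0.005}
    - {"delta_rot":[-1,0,0],"linear":[0,0,0],"grip":0.005}
    - {"delta_rot":[-1,0,0],"linear":[0,0,0],"grip":0.005}
    - {"delta_rot":[-1,0,0],"linear":[0,0,0],"grip":0.005}
    - {"delta_rot":[-1,0,0],"linear":[0,0,0],"grip":0.005}
    - {"delta_rot":[-1,0,0],"linear":[0,0,0],"grip":0.005}
    - {"delta_rot":[-1,0,0],"linear":[0,0,0],"grip":0.005}

```text
t: 41.95
tool_pos: [0.7504, -0.1817, 0.1984]
tool_rot: [2.035, 1.959, 0.4]
contact_force: [0.3, -0.3, -4.9]
opening: 0.0123
grip_force: 98.1
```

Request:
jog_arm:
  steps:
    - {"delta_rot":[-2,0,0],"linear":[0,0,0],"grip":0.005}
    - {"delta_rot":[-2,0,0],"linear":[0,0,0],"grip":0.005}
    - {"delta_rot":[-2,0,0],"linear":[0,0,0],"grip":0.005}
    - {"delta_rot":[0,0,0],"linear":[0,0,0],"grip":0.005}
    - {"delta_rot":[0,0,0],"linear":[0,0,0],"grip":0.005}
    - {"delta_rot":[0,0,0],"linear":[0,0,0],"grip":0.005}
    - {"delta_rot":[0,0,0],"linear":[0,0,0],"grip":0.005}
    - {"delta_rot":[0,0,0],"linear":[0,0,0],"grip":0.005}
    - {"delta_rot":[0,0,0],"linear":[0,0,0],"grip":0.005}

```text
t: 42.85
tool_pos: [0.7505, -0.1817, 0.1984]
tool_rot: [1.97, 1.897, 0.491]
contact_force: [-0.3, -0.6, -2.4]
opening: 0.012
grip_force: 98.3
```

```bash
python3 - <<'E'
from e import *
s=grab("scene")[0]; t=grab("top")[0]
save("c3.png",np.hstack([cv2.resize(s[150:290,140:330],(400,295),interpolation=3),cv2.resize(t[140:345,340:560],(317,295),interpolation=3)]))
plan([])
E
```

```text
t 43.0 tilt 29.0
cur [ 0.7504 -0.1817  0.1983 -2.1788]
```

View pics/c3.png

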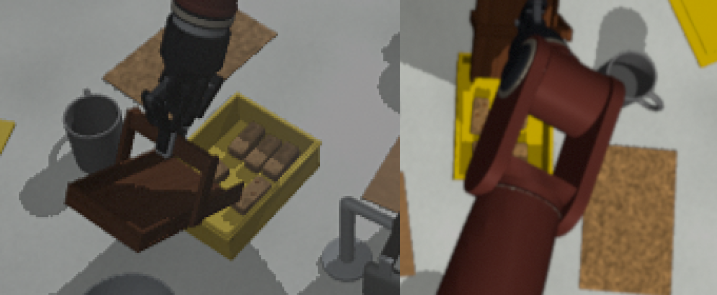

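The tray is empty and the bars are in the box. Levelling, lifting and returning to the mat.

Request:
jog_arm:
  steps:
    - {"delta_rot":[4,0,0],"linear":[0,0,0],"grip":0.005}
    - {"delta_rot":[5,0,0],"linear":[0,0,0],"grip":0.005}
    - {"delta_rot":[5,0,0],"linear":[0,0,0],"grip":0.005}
    - {"delta_rot":[5,0,0],"linear":[0,0,0],"grip":0.005}
    - {"delta_rot":[5,0,0],"linear":[0,0,0],"grip":0.005}
    - {"delta_rot":[5,0,0],"linear":[0,0,0],"grip":0.005}
    - {"delta_rot":[0,0,0],"linear":[0,0,-0.025],"grip":0.005}
    - {"delta_rot":[0,0,0],"linear":[0,0,-0.025],"grip":0.005}
    - {"delta_rot":[0,0,0],"linear":[0,0,-0.01],"grip":0.005}
    - {"delta_rot":[0,0,0],"linear":[0,0,0],"grip":0.005}

```text
t: 43.95
tool_pos: [0.7517, -0.182, 0.2615]
tool_rot: [2.26, 2.175, 0.004]
contact_force: [-0.2, 0.5, -3.2]
opening: 0.0124
grip_force: 98.5
```

```bash
python3 - <<'E'
from e import *
ctrl.get_image("wrist")
im,d,K,Rw,p=grab("top"); c=cloud(d,K,Rw,p); h=cv2.cvtColor(im,cv2.COLOR_RGB2HSV)
k=(d>0)&(h[...,1]>60)&(abs(c[...,2]-.004)<.008)&(c[...,0]>.3)&(c[...,0]<.65)&(c[...,1]<-.27)&(c[...,1]>-.5)
print("mat",cv2.minAreaRect(c[k][:,:2].astype(np.float32)))
plan([(.482,-.387,.26,-4.5),(.482,-.387,.0802,-4.5)])
E
```

```text
mat ((0.48216065764427185, -0.38792023062705994), (0.1508403718471527, 0.23917770385742188), 85.21403503417969)
t 44.0 tilt 0.03
cur [ 0.7501 -0.1816  0.2575 -2.1855]
-> (0.482, -0.387, 0.26, -4.5) rotz 2.3 lin [-0.2258 -0.2512 -0.0025] n>= 7
-> (0.482, -0.387, 0.0802, -4.5) rotz -0.0 lin [0.     0.     0.1798] n>= 4
```

Request:
jog_arm:
  steps:
    - {"delta_rot":[0,0,2.3],"linear":[0,0,0],"grip":0.005}
    - {"delta_rot":[0,0,0],"linear":[-0.0251,-0.0279,0],"grip":0.005}
    - {"delta_rot":[0,0,0],"linear":[-0.0251,-0.0279,0],"grip":0.005}
    - {"delta_rot":[0,0,0],"linear":[-0.0251,-0.0279,0],"grip":0.005}
    - {"delta_rot":[0,0,0],"linear":[-0.0251,-0.0279,0],"grip":0.005}
    - {"delta_rot":[0,0,0],"linear":[-0.0251,-0.0279,0],"grip":0.005}
    - {"delta_rot":[0,0,0],"linear":[-0.0251,-0.0279,0],"grip":0.005}
    - {"delta_rot":[0,0,0],"linear":[-0.0251,-0.0279,0],"grip":0.005}
    - {"delta_rot":[0,0,0],"linear":[-0.0251,-0.0279,0],"grip":0.005}
    - {"delta_rot":[0,0,0],"linear":[-0.025,-0.028,0],"grip":0.005}

```text
t: 45.05
tool_pos: [0.4803, -0.3872, 0.256]
tool_rot: [-2.305, -2.131, 0.0]
contact_force: [-0.3, -0.6, -2.7]
opening: 0.0125
grip_force: 98.7
```

Request:
jog_arm:
  steps:
    - {"delta_rot":[0,0,0],"linear":[0,0,0.02],"grip":0.005}
    - {"delta_rot":[0,0,0],"linear":[0,0,0.035],"grip":0.005}
    - {"delta_rot":[0,0,0],"linear":[0,0,0.035],"grip":0.005}
    - {"delta_rot":[0,0,0],"linear":[0,0,0.035],"grip":0.005}
    - {"delta_rot":[0,0,0],"linear":[0,0,0.025],"grip":0.005}
    - {"delta_rot":[0,0,0],"linear":[0,0,0.012],"grip":0.005}
    - {"delta_rot":[0,0,0],"linear":[0,0,0.005],"grip":0.005}
    - {"delta_rot":[0,0,0],"linear":[0,0,0.003],"grip":0.005}
    - {"delta_rot":[0,0,0],"linear":[0,0,0],"grip":0.005}
    - {"delta_rot":[0,0,0],"linear":[0,0,0],"grip":0.005}

```text
t: 46.05
tool_pos: [0.4831, -0.3879, 0.0901]
tool_rot: [2.304, 2.131, 0.0]
contact_force: [-0.6, 0.7, -1.9]
opening: 0.0121
grip_force: 98.7
```

Request:
jog_arm:
  steps:
    - {"delta_rot":[0,0,0],"linear":[0,0,0.003],"grip":0.005}
    - {"delta_rot":[0,0,0],"linear":[0,0,0.003],"grip":0.005}
    - {"delta_rot":[0,0,0],"linear":[0,0,0.002],"grip":0.005}
    - {"delta_rot":[0,0,0],"linear":[0,0,0.001],"grip":0.005}
    - {"delta_rot":[0,0,0],"linear":[0,0,0],"grip":0.005}
    - {"delta_rot":[0,0,0],"linear":[0,0,0],"grip":0.005}

```text
t: 46.65
tool_pos: [0.4826, -0.3874, 0.0803]
tool_rot: [2.306, 2.132, 0.0]
contact_force: [-1.4, 3.1, 5.5]
opening: 0.0119
grip_force: 100.0
```

Down on the mat. Release, retreat and verify everything.

Request:
jog_arm:
  steps:
    - {"delta_rot":[0,0,0],"linear":[0,0,0],"grip":0.03}
    - {"delta_rot":[0,0,0],"linear":[0,0,0],"grip":0.06}
    - {"delta_rot":[0,0,0],"linear":[0,0,0],"grip":0.08}
    - {"delta_rot":[0,0,0],"linear":[0,0,0],"grip":0.08}
    - {"delta_rot":[0,0,0],"linear":[0,0,-0.02],"grip":0.08}
    - {"delta_rot":[0,0,0],"linear":[0,0,-0.04],"grip":0.08}
    - {"delta_rot":[0,0,0],"linear":[0,0,-0.04],"grip":0.08}
    - {"delta_rot":[0,0,0],"linear":[0,0,-0.04],"grip":0.08}
    - {"delta_rot":[0,0,0],"linear":[0,0,-0.04],"grip":0.08}
    - {"delta_rot":[0,0,0],"linear":[0,0,-0.02],"grip":0.08}

```text
t: 47.65
tool_pos: [0.4833, -0.3882, 0.2844]
tool_rot: [2.302, 2.128, 0.0]
contact_force: [-0.6, -0.8, -0.1]
opening: 0.08
grip_force: 0.0
```

Request:
jog_arm:
  steps:
    - {"delta_rot":[0,0,0],"linear":[0,-0.04,-0.01],"grip":0.08}
    - {"delta_rot":[0,0,0],"linear":[0,-0.03,0],"grip":0.08}
    - {"delta_rot":[0,0,0],"linear":[0,0,0],"grip":0.08}
    - {"delta_rot":[0,0,0],"linear":[0,0,0],"grip":0.08}

```text
t: 48.05
tool_pos: [0.4124, -0.3817, 0.2894]
tool_rot: [2.307, 2.131, 0.0]
contact_force: [0.8, -0.0, -0.4]
opening: 0.0801
grip_force: 0.0
```

```bash
python3 - <<'E'
from e import *
blob("scene",.4,.55,-.46,-.25,.096,.12,"handle")
blob("top",.52,.61,.4,.5,.072,.11,"tin"); blob("top",.42,.51,.39,.49,.072,.11,"jar")
for y0,y1 in((.18,.27),(.06,.15)): blob("top",.55,.75,y0,y1,.153,.19,"ear")
blob("scene",.55,.73,-.26,-.1,.015,.05,"bars+walls")
s=grab("scene")[0]; save("sc3.png",s); plan([])
E
```

```text
handle scene 229 [ 0.4832 -0.3876] [0.1417 0.0238] 84.9 zmed 0.107
tin top 429 [0.5599 0.4513] [0.0463 0.0488] 4.7 zmed 0.0794
jar top 513 [0.465  0.4416] [0.0544 0.0551] 59.5 zmed 0.0797
ear top 303 [0.6399 0.2251] [0.0689 0.0268] 5.0 zmed 0.1673
ear top 298 [0.6498 0.1055] [0.0588 0.042 ] 34.2 zmed 0.1672
bars+walls scene 1385 [ 0.6388 -0.1785] [0.1526 0.1803] 88.1 zmed 0.0253
t 48.4 tilt 0.03
cur [ 0.413  -0.3816  0.289  -4.4446]
```

View pics/sc3.png

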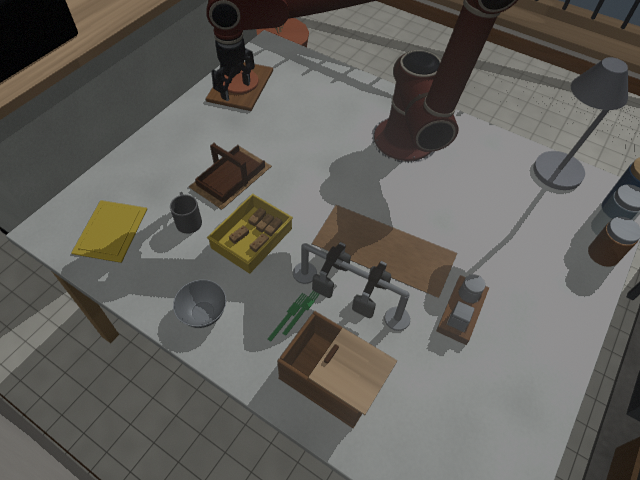

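The scene shows the tray on its mat, bars in the box (245,230), both pairs on the rail, and both canisters in the caddy. I'll check the bar count and the second pair's yaw closely.

```bash
python3 - <<'E'
from e import *
im,d,K,Rw,p=grab("top"); c=cloud(d,K,Rw,p); s,ds,K2,R2,p2=grab("scene")
for cc,dd in((c,d),(cloud(ds,K2,R2,p2),ds)):
  for y0,y1 in((.18,.27),(.06,.15)):
    P=cc[(dd>0)&(cc[...,0]>.55)&(cc[...,0]<.75)&(cc[...,1]>y0)&(cc[...,1]<y1)&(cc[...,2]>.155)][:,:2].astype(np.float32)
    print(len(P),cv2.fitLine(P,cv2.DIST_HUBER,0,.01,.01).ravel().round(3))
save("c4.png",np.hstack([cv2.resize(s[190:275,200:300],(400,340),interpolation=3),cv2.resize(im[165:285,180:460],(400,171),interpolation=3)]) if 0 else np.vstack([cv2.resize(s[190:275,200:300],(500,425),interpolation=3),cv2.resize(im[170:275,340:460] if 0 else im[170:270,180:380],(500,150),interpolation=3)]))
E
```

```text
272 [0.984 0.176 0.64  0.224]
258 [0.997 0.082 0.647 0.105]
186 [0.999 0.045 0.647 0.226]
174 [0.998 0.068 0.655 0.106]
```

View pics/c4.png

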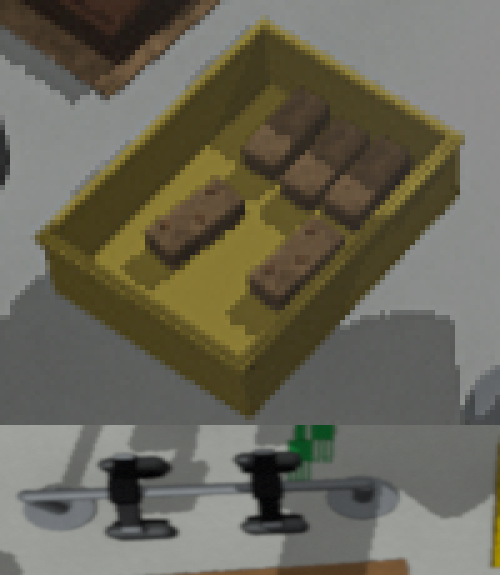

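The close-up shows all five bars flat in the box, and both pairs hanging square to the rail. Handing in.

```bash
python3 -c "
from h import *
print(ctrl.finish_job())"
```

```text
the job is handed in; nothing more can be done
None
```

I handed the job in at about 49 s on the robot's clock; the hand-in gave no verdict. In the last pictures all five bars were in the lunchbox, the empty tray was flat on its mat, both pairs of ear defenders hung on the rail, and both canisters stood down in their pockets, with the mug and forks never touched.

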